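Gauge the stage slot and set the focus index

ROBOT

A 7-joint arm with a two-finger parallel gripper is mounted at the origin on the work surface. World frame = base frame: x ahead of the robot, y to its left, z up, the work surface at z = 0. Lengths are in m, angles in degrees, forces in N, time in s.
With the tool pointing down it reaches from about 0.425 to 0.875 m from the base axis. Payload 4.7 kg.
Tool frame: the origin (TCP) lies midway between the tips of the shut fingers; the grasp point (between the pads) lies 19 mm behind it; z points along the fingers, x is the direction in which the jaws open and shut, and the axes are right-handed (so a half turn about z gives the same grasp; the last joint's range is limited). The gripper opens to 85 mm and grips with 20 to 120 N. Pads are 22 mm wide; open, the fingers measure 114 mm over their backs; the gripper's body (76 mm by 85 mm) begins 54 mm behind the grasp point. The pads swing forward as they close: fully open they stand 13 mm farther back than shut.
Start: joints at [-71.041, 18.392, -4.016, 83.108, 1.295, 78.541, -3.26], TCP at [0.203, 0.618, 0.231] pointing down, gripper open.
Joint ranges: [-163.93, 163.93], [-17.29, 119.83], [-79.2, 71.16], [3.27, 140.29], [-89.18, 269.18], [5.43, 117.66], [-154.24, 154.24]. Speed limits (degrees/s): [147.25, 147.25, 180, 180, 180, 180, 180].

INTERFACE

Orientations are given as a 3x3 rotation matrix whose columns are the frame's x, y, z axes.
In Python, from plant import robot gives the robot as it stands.
- The arm moves only by the tool servo_tool, never from a script. Its argument "targets" is a list of rows, each an object with "offset": the shift along the tool's x, y, z in m, a list of three; "dr": the turn, a rotation vector about the tool's x, y, z in rad, a list of three; "gripper": the closure, from -1 (fully open) to 1 (shut). A call has 1 to 8 rows; each row is the pose to reach, as a shift and turn from the pose commanded when the call began, along the tool's axes at that moment; what a row does not reach only later rows make up. A row lasts 1/8 s, in which the tool goes at most 62.5 mm and 10.7 degrees, less where a joint would pass 70% of its speed; a pose out of reach is approached as far as the arm can. A call with a gripper value outside its range is refused whole. The fingers move at their own pace and stop on an object; "squeeze" is the grip in N (left out, the last holds). Time passes only in rows, so rows that repeat a pose let the fingers close. It gives the time, the measured TCP pose, the force and the opening at its end, in the units of the state.
- robot.get_obs(): the state, without advancing time (a new reading comes with each control period).
- robot.capture(name): name is "side" or "top"; returns a dict with "color" (384x512x3 uint8, blue, green, red), "fovy" (degrees; the focal length in pixels is half the picture's height over the tangent of half this angle, whatever the lens; pixels are square), "cx", "cy" (the principal point, pixels), "R" (3x3) and "t" (3): a world point X has camera coordinates R X + t. Camera axes: x right, y down, z forward; pixel columns grow to the right and rows downward; lengths in m; the calibration is good to about 2 mm. A picture is of the moment at which its call begins. There is no depth.
- robot.sign_off(): hands the job in, once; it reports no verdict.
The state is a dict: "t": time; "joint_positions": joint angles; "joint_velocities": joint speeds; "joint_torque": joint torques, N m; "position": TCP position; "eef_rot": TCP orientation; "contact_force": force on the tool from outside, world axes, zero at the start; "torque": the same for the moment, N m; "grip_width": opening from 0.0 (shut) to 1.0 (fully open).
Only numpy, scipy, OpenCV 4.12 (cv2) and the standard library are available. Lean on these libraries where they do the work, as an engineer would, in place of code of your own. Each camera call takes 0.05 s, during which the arm holds its last target.

TASK

Clear every sample dish off the microscope stage into the white tray, standing flat. Then find the size of the slot between fence and jaw: try the gauges in it one by one from thin to thick until one will not go in, without forcing it, then put the thickest one that goes fully down back in the slot, and turn the focus knob so that its pointer is at the mark of that gauge's colour. Finish with the other gauges hanging on their rack, and leave everything else on the bench where it is.

Things in the scene. Friction and masses are not known exactly. Their poses are not given: they have to be found in the camera images.
- stage: Black stage plate fixed on the bench, 240 (x) x 340 (y) mm, upper face 30 mm up. Origin at bench height, 80 mm from its near long edge, midway in y; z up, +y towards the fence. Its slot, open above and at both x ends, lies between fence (+y) and mounted jaw (-y), both 35 mm high; the walls are square to y, the stage's face is its floor; the blue gauge never fits. Dishes stand round x = 0, y below 50 mm
- fence_face (a point): Middle of the top edge of the aluminium fence's slot-side face, 65 mm over the bench, at x = 0, y = 135 mm in the stage's frame. The fence is 70 mm wide (x) and 27 mm thick, on the +y side of this point; the slot runs from here to -y. The right gauge has 2 mm of play in the slot, the next is 4 mm too thick. Axes as the stage's
- rack: Grey hanging rack fixed on the bench, 110 x 280 mm, origin under its centre at bench height. Two rails 10 mm thick, 66 mm clear between them, run along its y; their tops are 58 mm over the bench. A gauge hangs between them with its ears on them, its x along the rack's x, anywhere along the rails; as found at y = -102, -34, 34, 102 mm, in any order
- tray: Low white tray fixed on the bench, 220 x 190 mm outside (its x and y), walls 4 mm thick and 18 mm high, floor 4 mm. Origin under its centre, at bench height
- focus (a joint): Angle of the focus knob, rad, 0 to 3.0, growing clockwise seen from above; stays where it is left (0.04 N m friction). The white pointer line on the knob points to -x of the controller at 0. Coloured index marks on the controller round the knob: white at 1.0, yellow at 1.5, green at 2.0, blue at 2.5 rad
- controller: Grey focus controller box fixed on the bench, 120 x 120 x 30 mm, origin under its centre at bench height. The knob's upright axis passes through its origin. At knob angle 0 the grip bar lies along the controller's x
- focus_grip (a point): On the knob's axis, 67 mm over the bench, at the height to grip: the black grip bar is 57 mm long, 14 mm thick, its top 74 mm over the bench, on a disc of 60 mm diameter whose top is 44 mm over the bench. Turns with the knob; its x lies along the bar
- jaw_1: One of three look-alike aluminium jaws, 50 mm wide (x), 35 mm high, fixed on the stage. The one whose origin is under 80 mm from fence_face is mounted and bounds the slot; the others are spares at the stage's back. Origin under its pin, at the stage's upper face. How far each reaches from its pin to the fence differs and is not recorded: find the gap with the gauges
- dish_1_mid (a point): Centre of a round lidded sample dish, 60 mm diameter, 22 mm high, 50 g, white with an orange lid, standing upright (centre 11 mm over what it stands on). Two or three of the dishes are present
- jaw_2: One of three look-alike aluminium jaws, 50 mm wide (x), 35 mm high, fixed on the stage. The one whose origin is under 80 mm from fence_face is mounted and bounds the slot; the others are spares at the stage's back. Origin under its pin, at the stage's upper face. How far each reaches from its pin to the fence differs and is not recorded: find the gap with the gauges
- dish_2_mid (a point): Centre of a round lidded sample dish, 60 mm diameter, 22 mm high, 50 g, white with an orange lid, standing upright (centre 11 mm over what it stands on). Two or three of the dishes are present
- jaw_3: One of three look-alike aluminium jaws, 50 mm wide (x), 35 mm high, fixed on the stage. The one whose origin is under 80 mm from fence_face is mounted and bounds the slot; the others are spares at the stage's back. Origin under its pin, at the stage's upper face. How far each reaches from its pin to the fence differs and is not recorded: find the gap with the gauges
- dish_3_mid (a point): Centre of a round lidded sample dish, 60 mm diameter, 22 mm high, 50 g, white with an orange lid, standing upright (centre 11 mm over what it stands on). Two or three of the dishes are present
- white_mid (a point): Half-way up the white-headed gauge (100 mm, 120 g). Below this point: aluminium block 14 mm thick (y), 60 wide (x), 50 high. Above: white cross-bar 96 (x) x 14 (y), 0 to 16 mm up, its ends the ears that hang on the rack; then grip tab 40 (x) x 14 (y), 16 to 50 mm up: grip it across the 14, 33 mm above this point. Height over bench: 58 mm hanging, 80 mm fully down in the slot
- yellow_mid (a point): Half-way up the yellow-headed gauge (100 mm, 120 g). Below this point: aluminium block 20 mm thick (y), 60 wide (x), 50 high. Above: yellow cross-bar 96 (x) x 14 (y), 0 to 16 mm up, its ends the ears that hang on the rack; then grip tab 40 (x) x 14 (y), 16 to 50 mm up: grip it across the 14, 33 mm above this point. Height over bench: 58 mm hanging, 80 mm fully down in the slot
- green_mid (a point): Half-way up the green-headed gauge (100 mm, 120 g). Below this point: aluminium block 26 mm thick (y), 60 wide (x), 50 high. Above: green cross-bar 96 (x) x 14 (y), 0 to 16 mm up, its ends the ears that hang on the rack; then grip tab 40 (x) x 14 (y), 16 to 50 mm up: grip it across the 14, 33 mm above this point. Height over bench: 58 mm hanging, 80 mm fully down in the slot
- blue_mid (a point): Half-way up the blue-headed gauge (100 mm, 120 g). Below this point: aluminium block 32 mm thick (y), 60 wide (x), 50 high. Above: blue cross-bar 96 (x) x 14 (y), 0 to 16 mm up, its ends the ears that hang on the rack; then grip tab 40 (x) x 14 (y), 16 to 50 mm up: grip it across the 14, 33 mm above this point. Height over bench: 58 mm hanging, 80 mm fully down in the slot
- bottle: Amber bottle, 60 mm diameter, 130 mm high, a bystander; origin under its centre
- tip_box: Blue box, 80 x 80 x 60 mm, a bystander; origin under its centre
- slide_box: Green slide box, 80 x 100 x 35 mm, a bystander; origin under its centre
- timer: White timer, 60 x 70 x 22 mm, a bystander; origin under its centre
- tape: Roll of yellow tape lying flat, 60 mm diameter, 20 mm high, a bystander; origin under its centre
- beaker: White beaker, 70 mm wide, 80 mm high, a bystander; origin under its centre
Mind the look-alikes: they are no part of the job. Leave any pink look-alike of the part that bears green_mid alone.

How it is judged (in metres and radians):
On the way, in this order (a step that is already met when the one before it is completed fails the run):
1. every dish present is in the tray (x of dish_1_mid in the frame of tray between -0.085 and 0.085 m and y of dish_1_mid in the frame of tray between -0.07 and 0.07 m and z of each of dish_1_mid, dish_2_mid, dish_3_mid in the frame of tray below 0.022 m and angle between each of dish_1_mid, dish_2_mid, dish_3_mid's own z axis and vertical below 0.12 rad and x of dish_2_mid in the frame of tray between -0.085 and 0.085 m and y of dish_2_mid in the frame of tray between -0.07 and 0.07 m and x of dish_3_mid in the frame of tray between -0.085 and 0.085 m and y of dish_3_mid in the frame of tray between -0.07 and 0.07 m), for 0.2 s.
2. the thickest gauge that fits has been fully down in the slot (((horizontal distance between jaw_2 and fence_face below 0.08 m and (x of white_mid in the frame of stage between -0.015 and 0.015 m and y of white_mid in the frame of stage between 0.104 and 0.136 m and z of white_mid in the frame of stage below 0.0835 m and angle between the x axis of white_mid and the x axis of stage, either way round below 0.15 rad)) or (horizontal distance between jaw_1 and fence_face below 0.08 m and (x of yellow_mid in the frame of stage between -0.015 and 0.015 m and y of yellow_mid in the frame of stage between 0.104 and 0.136 m and z of yellow_mid in the frame of stage below 0.0835 m and angle between the x axis of yellow_mid and the x axis of stage, either way round below 0.15 rad)) or (horizontal distance between jaw_3 and fence_face below 0.08 m and (x of green_mid in the frame of stage between -0.015 and 0.015 m and y of green_mid in the frame of stage between 0.104 and 0.136 m and z of green_mid in the frame of stage below 0.0835 m and angle between the x axis of green_mid and the x axis of stage, either way round below 0.15 rad)))), for 0.1 s.
3. after it, the next thicker gauge has been tried: set on the slot's mouth, it does not go in (((horizontal distance between jaw_2 and fence_face below 0.08 m and (x of yellow_mid in the frame of stage between -0.03 and 0.03 m and y of yellow_mid in the frame of stage between 0.09 and 0.15 m and z of yellow_mid in the frame of stage between 0.105 and 0.122 m and (contact force between gauge_yellow and stage above 0.5 N or contact force between gauge_yellow and jaw_1 above 0.5 N or contact force between gauge_yellow and jaw_2 above 0.5 N or contact force between gauge_yellow and jaw_3 above 0.5 N))) or (horizontal distance between jaw_1 and fence_face below 0.08 m and (x of green_mid in the frame of stage between -0.03 and 0.03 m and y of green_mid in the frame of stage between 0.09 and 0.15 m and z of green_mid in the frame of stage between 0.105 and 0.122 m and (contact force between gauge_green and stage above 0.5 N or contact force between gauge_green and jaw_1 above 0.5 N or contact force between gauge_green and jaw_2 above 0.5 N or contact force between gauge_green and jaw_3 above 0.5 N))) or (horizontal distance between jaw_3 and fence_face below 0.08 m and (x of blue_mid in the frame of stage between -0.03 and 0.03 m and y of blue_mid in the frame of stage between 0.09 and 0.15 m and z of blue_mid in the frame of stage between 0.105 and 0.122 m and (contact force between gauge_blue and stage above 0.5 N or contact force between gauge_blue and jaw_1 above 0.5 N or contact force between gauge_blue and jaw_2 above 0.5 N or contact force between gauge_blue and jaw_3 above 0.5 N))))), for 0.05 s.
4. with that gauge in the slot, the knob is at the mark of its colour (((horizontal distance between jaw_2 and fence_face below 0.08 m and (x of white_mid in the frame of stage between -0.015 and 0.015 m and y of white_mid in the frame of stage between 0.104 and 0.136 m and z of white_mid in the frame of stage below 0.0835 m and angle between the x axis of white_mid and the x axis of stage, either way round below 0.15 rad) and value of joint focus between 0.86 and 1.14 rad) or (horizontal distance between jaw_1 and fence_face below 0.08 m and (x of yellow_mid in the frame of stage between -0.015 and 0.015 m and y of yellow_mid in the frame of stage between 0.104 and 0.136 m and z of yellow_mid in the frame of stage below 0.0835 m and angle between the x axis of yellow_mid and the x axis of stage, either way round below 0.15 rad) and value of joint focus between 1.36 and 1.64 rad) or (horizontal distance between jaw_3 and fence_face below 0.08 m and (x of green_mid in the frame of stage between -0.015 and 0.015 m and y of green_mid in the frame of stage between 0.104 and 0.136 m and z of green_mid in the frame of stage below 0.0835 m and angle between the x axis of green_mid and the x axis of stage, either way round below 0.15 rad) and value of joint focus between 1.86 and 2.14 rad))), for 0.3 s.
At the end, for the whole second after the job is handed in: The dishes present stand flat in the tray; the thickest gauge that fits stands in the slot, its foot within 3.5 mm of the stage's face; the knob's pointer is within 0.14 rad of the mark of that gauge's colour; the other three gauges hang on the rack by both ears, upright; all at rest (all of step 1 and ((horizontal distance between jaw_2 and fence_face below 0.08 m and (x of white_mid in the frame of stage between -0.015 and 0.015 m and y of white_mid in the frame of stage between 0.104 and 0.136 m and z of white_mid in the frame of stage below 0.0835 m and angle between the x axis of white_mid and the x axis of stage, either way round below 0.15 rad) and angle between white_mid's own z axis and vertical below 0.12 rad and value of joint focus between 0.86 and 1.14 rad and (x of yellow_mid in the frame of rack between -0.015 and 0.015 m and y of yellow_mid in the frame of rack between -0.138 and 0.138 m and z of yellow_mid in the frame of rack between 0.053 and 0.063 m and angle between yellow_mid's own z axis and vertical below 0.15 rad) and (x of green_mid in the frame of rack between -0.015 and 0.015 m and y of green_mid in the frame of rack between -0.138 and 0.138 m and z of green_mid in the frame of rack between 0.053 and 0.063 m and angle between green_mid's own z axis and vertical below 0.15 rad) and (x of blue_mid in the frame of rack between -0.015 and 0.015 m and y of blue_mid in the frame of rack between -0.138 and 0.138 m and z of blue_mid in the frame of rack between 0.053 and 0.063 m and angle between blue_mid's own z axis and vertical below 0.15 rad)) or (horizontal distance between jaw_1 and fence_face below 0.08 m and (x of yellow_mid in the frame of stage between -0.015 and 0.015 m and y of yellow_mid in the frame of stage between 0.104 and 0.136 m and z of yellow_mid in the frame of stage below 0.0835 m and angle between the x axis of yellow_mid and the x axis of stage, either way round below 0.15 rad) and angle between yellow_mid's own z axis and vertical below 0.12 rad and value of joint focus between 1.36 and 1.64 rad and (x of white_mid in the frame of rack between -0.015 and 0.015 m and y of white_mid in the frame of rack between -0.138 and 0.138 m and z of white_mid in the frame of rack between 0.053 and 0.063 m and angle between white_mid's own z axis and vertical below 0.15 rad) and (x of green_mid in the frame of rack between -0.015 and 0.015 m and y of green_mid in the frame of rack between -0.138 and 0.138 m and z of green_mid in the frame of rack between 0.053 and 0.063 m and angle between green_mid's own z axis and vertical below 0.15 rad) and (x of blue_mid in the frame of rack between -0.015 and 0.015 m and y of blue_mid in the frame of rack between -0.138 and 0.138 m and z of blue_mid in the frame of rack between 0.053 and 0.063 m and angle between blue_mid's own z axis and vertical below 0.15 rad)) or (horizontal distance between jaw_3 and fence_face below 0.08 m and (x of green_mid in the frame of stage between -0.015 and 0.015 m and y of green_mid in the frame of stage between 0.104 and 0.136 m and z of green_mid in the frame of stage below 0.0835 m and angle between the x axis of green_mid and the x axis of stage, either way round below 0.15 rad) and angle between green_mid's own z axis and vertical below 0.12 rad and value of joint focus between 1.86 and 2.14 rad and (x of white_mid in the frame of rack between -0.015 and 0.015 m and y of white_mid in the frame of rack between -0.138 and 0.138 m and z of white_mid in the frame of rack between 0.053 and 0.063 m and angle between white_mid's own z axis and vertical below 0.15 rad) and (x of yellow_mid in the frame of rack between -0.015 and 0.015 m and y of yellow_mid in the frame of rack between -0.138 and 0.138 m and z of yellow_mid in the frame of rack between 0.053 and 0.063 m and angle between yellow_mid's own z axis and vertical below 0.15 rad) and (x of blue_mid in the frame of rack between -0.015 and 0.015 m and y of blue_mid in the frame of rack between -0.138 and 0.138 m and z of blue_mid in the frame of rack between 0.053 and 0.063 m and angle between blue_mid's own z axis and vertical below 0.15 rad))) and linear speed of each of gauge_white, gauge_yellow, gauge_green, gauge_blue, dish_1, dish_2, dish_3 below 0.02 m/s); the robot touches nothing.
It fails at once if a bystander is moved more than 30 mm (distance of any of bottle, tip_box, slide_box, timer, tape, beaker from where it was at the start of the episode above 0.03 m).
It fails at once if a gauge is forced (over 120 N) against the stage or a jaw (contact force between any of gauge_white, gauge_yellow, gauge_green, gauge_blue and stage above 120 N or contact force between any of gauge_white, gauge_yellow, gauge_green, gauge_blue and jaw_1 above 120 N or contact force between any of gauge_white, gauge_yellow, gauge_green, gauge_blue and jaw_2 above 120 N or contact force between any of gauge_white, gauge_yellow, gauge_green, gauge_blue and jaw_3 above 120 N).
Of dish_1, dish_2, dish_3 only 2 to 3 are there at a start; the rules pass over those that are not, and their reading is None.
At some moment in a run one of dish_1, dish_2, dish_3 may be knocked a few centimetres aside while the robot is not near it.
It also fails if it takes over 210 s, if anything falls off the work surface, if the arm or the gripper's body presses on something with over 40 N, if the wrist force passes 120 N, or if a joint passes its speed limit or range.

## Working session

There is one attempt and no reset: what is moved stays moved. The work goes in short steps, Python scripts to look and compute and a tool call to move; the robot and the scene stay as the last step left them, time stands still between calls to the robot, and variables do not carry over. Pictures are saved under pics/ and viewed, and the job is handed in when it is done.

Besides the shell and the picture viewer there is one more tool, called after ">>>" as name(argument=value, ...), one argument or row to a line, values as JSON. servo_tool: Moves the arm, as the interface text tells. Its arguments: {"type":"object","properties":{"targets":{"type":"array"},"squeeze":{"type":"number"}},"required":["targets"]}

```bash
ls; mkdir -p pics
python3 - <<'E'
from plant import robot
import cv2
o=robot.get_obs()
for k,v in o.items(): print(k,v)
for n in("side","top"):
    c=robot.capture(n); cv2.imwrite(f"pics/{n}0.png",c["color"])
    print(n,{k:v for k,v in c.items() if k!="color"})
E
```

```text
pics
t 0.0
joint_positions [-71.0418446   18.4386085   -4.01570411  83.17589152   1.29380571
  78.54012345  -3.25960129]
joint_velocities [0.01789058 0.0129762  0.05181302 0.04523519 0.05725759 0.10295595
 0.06693945]
joint_torque [ 7.45912166e-04 -4.93581104e+01 -3.81674990e-01 -3.14325535e+01
  1.30878502e-02  1.18704207e-02  4.88109777e-06]
position [0.20235201 0.61712994 0.23021995]
eef_rot [[ 3.11473118e-01  9.50254822e-01 -5.19338684e-04]
 [ 9.50253044e-01 -3.11473541e-01 -1.83994671e-03]
 [-1.91017849e-03  7.95907716e-05 -9.99998172e-01]]
contact_force [-0.26061376  0.17137901 -0.29368602]
torque [0.00382289 0.04500321 0.02810449]
grip_width 0.9980739528277915
side {'fovy': 57.82335289908907, 'cx': 257.7975526261873, 'cy': 193.46368570250243, 'R': array([[-0.71786396, -0.696012  ,  0.01544785],
       [-0.3568672 ,  0.34883785, -0.8665783 ],
       [ 0.5977601 , -0.62759816, -0.49880198]]), 't': array([0.38232911, 0.27835563, 0.54218994])}
top {'fovy': 43.41887457903822, 'cx': 258.29976476997575, 'cy': 193.96371416104157, 'R': array([[ 0.02073927, -0.99977329,  0.00482157],
       [-0.99728921, -0.0210278 , -0.07051284],
       [ 0.07059824, -0.00334612, -0.99749922]]), 't': array([-0.05537354,  0.51622248,  1.58024112])}
```

View pics/side0.png

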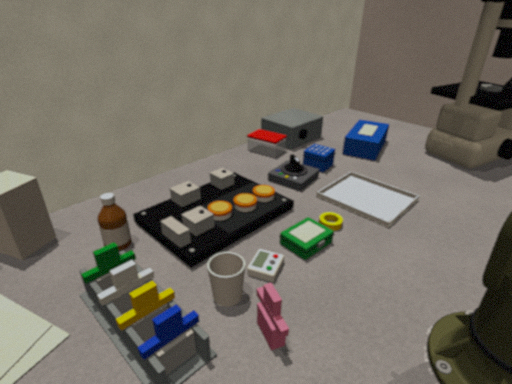

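View pics/top0.png

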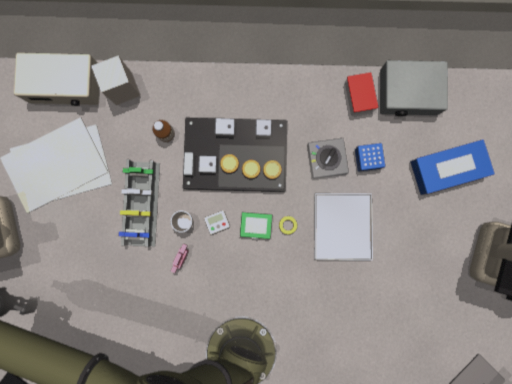

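```bash
cat > h.py <<'E'
import numpy as np, cv2
from plant import robot
class Cam:
    def __init__(s,name):
        c=robot.capture(name); s.c=c; s.img=c["color"]; s.R=c["R"]; s.t=c["t"]
        s.f=384/2/np.tan(np.radians(c["fovy"]/2)); s.cx=c["cx"]; s.cy=c["cy"]
    def proj(s,X):
        p=np.atleast_2d(X)@s.R.T+s.t; return np.c_[s.f*p[:,0]/p[:,2]+s.cx, s.f*p[:,1]/p[:,2]+s.cy]
    def back(s,uv,z):
        uv=np.atleast_2d(np.array(uv,float)); d=np.c_[(uv[:,0]-s.cx)/s.f,(uv[:,1]-s.cy)/s.f,np.ones(len(uv))]@s.R
        o=-s.R.T@s.t; k=(z-o[2])/d[:,2]; return o+d*k[:,None]
    def crop(s,name,u0,v0,u1,v1,k=6,img=None):
        im=(s.img if img is None else img)[v0:v1,u0:u1]; cv2.imwrite("pics/"+name,cv2.resize(im,None,fx=k,fy=k,interpolation=cv2.INTER_CUBIC))
E
python3 - <<'E'
from h import *
c=Cam("top")
c.crop("t_stage.png",170,105,300,200,6)
c.crop("t_rack.png",105,145,205,275,4)
c.crop("t_right.png",295,130,395,270,4)
s=Cam("side"); s.crop("s_stage.png",120,150,300,260,4)
E
```

```text
(no output)
```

View pics/t_stage.png

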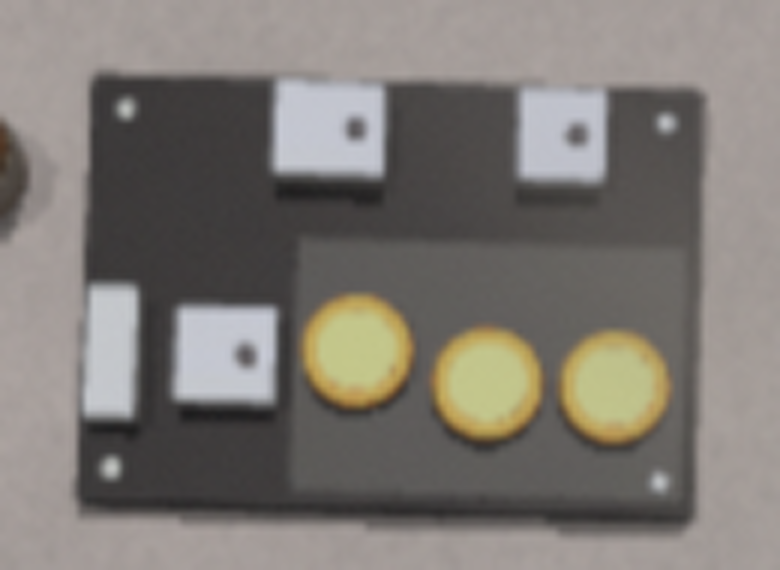

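View pics/t_rack.png

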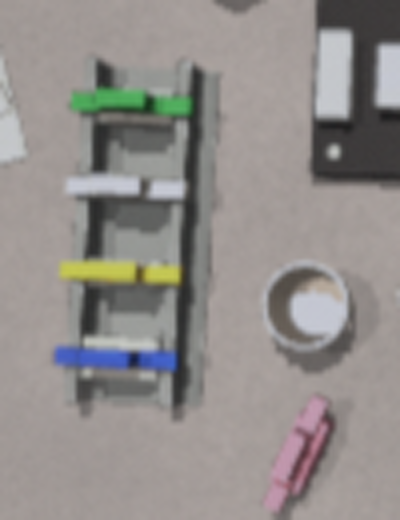

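View pics/t_right.png

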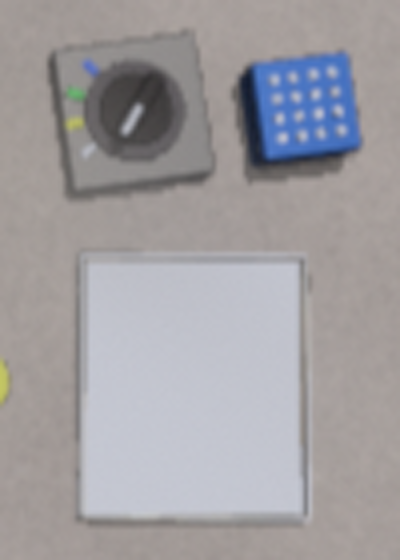

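View pics/s_stage.png

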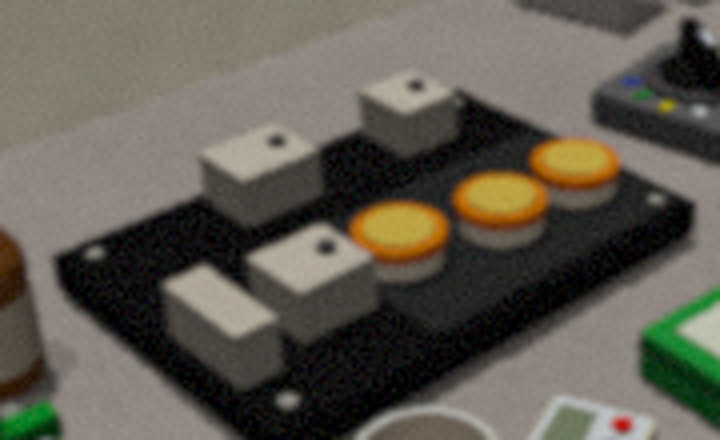

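Run:
```python
from h import *
np.set_printoptions(precision=4,suppress=True)
c=Cam("top")
def S(p): return np.array(p)/6+[170,105]-0.5*0+np.array([-.42,-.42])
def fit(px,z,model):
    # rigid 2D fit model->world
    W=c.back(px,z)[:,:2]; m=np.array(model,float); mc=m.mean(0);wc=W.mean(0)
    H=(m-mc).T@(W-wc); a=np.arctan2(H[0,1]-H[1,0],H[0,0]+H[1,1])
    R=np.array([[np.cos(a),-np.sin(a)],[np.sin(a),np.cos(a)]]); t=wc-R@mc
    r=W-(m@R.T+t); print("  yaw %.2f deg origin"%np.degrees(a),t,"resid mm\n",r*1000); return a,t
print("fence top"); fit(S([(88,285),(139,285),(135,418),(82,418)]),.065,[(35,162),(35,135),(-35,135),(-35,162)] and np.array([(35,162),(35,135),(-35,135),(-35,162)])/1000)
print("stage top"); fit(S([(95,75),(704,92),(692,518),(80,505)]),.03,np.array([(160,170),(160,-170),(-80,-170),(-80,170)])/1000)
jaw=c.back(S([(175,304),(278,306),(275,406),(172,402),(246,355),(356,129),(577,135)]),.065);print("jaw",jaw)
print("dish",c.back(S([(357,351),(487,384),(614,387)]),.052))
def K(p,o): return np.array(p)/4+o-.375
print("rack rail z.058"); 
P=K([(100,60),(186,62),(178,415),(68,400)],[105,145]);print(c.back(P,.058))
G=K([(72,101),(192,105),(66,185),(185,189),(60,269),(181,274),(55,355),(176,361)],[105,145]);
g=c.back(G,.074);print("gauges bar ends",g);print((g[::2]+g[1::2])/2, np.linalg.norm(g[::2]-g[1::2],axis=1),np.degrees(np.arctan2((g[::2]-g[1::2])[:,1],(g[::2]-g[1::2])[:,0])))
print("tray");fit(K([(78,252),(308,254),(310,522),(76,520)],[295,130]),.018,np.array([(110,95),(110,-95),(-110,-95),(-110,95)])/1000)
print("ctrl");fit(K([(50,50),(192,31),(214,168),(72,189)],[295,130]),.03,np.array([(60,60),(60,-60),(-60,-60),(-60,60)])/1000)
print("ptr",c.back(K([(123,132),(143,103)],[295,130]),.074), c.back(K([(135,108)],[295,130]),.044), c.back(K([(88,152),(74,124),(76,93),(93,68)],[295,130]),.03))
```

```text
fence top
  yaw -0.15 deg origin [0.6086 0.0359] resid mm
 [[ 0.7357  0.1057]
 [ 1.3994 -0.3713]
 [-0.7283 -0.5978]
 [-1.4068  0.8634]]
stage top
  yaw -0.26 deg origin [0.6075 0.0353] resid mm
 [[-0.621  -1.4207]
 [-1.2413  0.8309]
 [ 1.6785  2.3956]
 [ 0.1839 -1.8058]]
jaw [[ 0.6354  0.1508  0.065 ]
 [ 0.6355  0.0953  0.065 ]
 [ 0.5813  0.0954  0.065 ]
 [ 0.5823  0.1508  0.065 ]
 [ 0.6086  0.1118  0.065 ]
 [ 0.733   0.0556  0.065 ]
 [ 0.7323 -0.0641  0.065 ]]
dish [[ 0.6138  0.0528  0.052 ]
 [ 0.5972 -0.0181  0.052 ]
 [ 0.5971 -0.0871  0.052 ]]
rack rail z.058
[[0.6173 0.3753 0.058 ]
 [0.6172 0.3056 0.058 ]
 [0.3324 0.3016 0.058 ]
 [0.3425 0.39   0.058 ]]
gauges bar ends [[0.5816 0.3921 0.074 ]
 [0.5804 0.296  0.074 ]
 [0.514  0.3942 0.074 ]
 [0.5128 0.2991 0.074 ]
 [0.4468 0.3962 0.074 ]
 [0.4448 0.2998 0.074 ]
 [0.3785 0.3974 0.074 ]
 [0.3757 0.3012 0.074 ]]
[[0.581  0.344  0.074 ]
 [0.5134 0.3466 0.074 ]
 [0.4458 0.348  0.074 ]
 [0.3771 0.3493 0.074 ]] [0.0962 0.0951 0.0964 0.0962] [89.2998 89.2775 88.8304 88.3548]
tray
  yaw 0.57 deg origin [ 0.4164 -0.3261] resid mm
 [[ 0.1741  0.3183]
 [ 0.6401 -0.6694]
 [-0.2071 -1.0336]
 [-0.6071  1.3847]]
ctrl
  yaw 9.45 deg origin [ 0.6441 -0.2715] resid mm
 [[-1.2017 -0.4606]
 [-2.4233  0.1972]
 [ 1.9249  0.7543]
 [ 1.7001 -0.4909]]
ptr [[ 0.6189 -0.258   0.074 ]
 [ 0.6428 -0.2738  0.074 ]] [[ 0.6431 -0.2719  0.044 ]] [[ 0.6078 -0.2355  0.03  ]
 [ 0.6308 -0.2236  0.03  ]
 [ 0.6567 -0.2249  0.03  ]
 [ 0.6779 -0.2388  0.03  ]]
```

```bash
cat >> h.py <<'E'
from scipy.spatial.transform import Rotation as Ro
def go(x,y,z,yaw):
    o=robot.get_obs(); R=np.array(o["eef_rot"]); p=np.array(o["position"]); a=np.radians(yaw)
    T=np.array([[np.cos(a),np.sin(a),0],[np.sin(a),-np.cos(a),0],[0,0,-1]])
    d=R.T@(np.array([x,y,z])-p); r=Ro.from_matrix(R.T@T).as_rotvec()
    print("t %.2f pos %s yaw %.1f w %.3f F %s"%(o["t"],np.round(p,4),np.degrees(np.arctan2(R[1,0],R[0,0])),o["grip_width"],np.round(o["contact_force"],1)))
    print("offset",np.round(d,4).tolist(),"dr",np.round(r,3).tolist(), "rows>=%.1f"%max(np.linalg.norm(d)/.0625,np.degrees(np.linalg.norm(r))/10.7))
E
python3 -c "
from h import *
go(.597,-.087,.16,0)"
```

```text
t 0.25 pos [0.2024 0.6174 0.2308] yaw 71.9 w 0.999 F [-0.5  0.5 -0.1]
offset [-0.5464, 0.5943, 0.0713] dr [0.001, 0.001, 1.254] rows>=13.0
```

>>> servo_tool(
  targets=[
    {"offset": [-0.546, 0.594, 0.03], "dr": [0, 0, 1.254], "gripper": -1},
    {"offset": [-0.546, 0.594, 0.03], "dr": [0, 0, 1.254], "gripper": -1},
    {"offset": [-0.546, 0.594, 0.03], "dr": [0, 0, 1.254], "gripper": -1},
    {"offset": [-0.546, 0.594, 0.03], "dr": [0, 0, 1.254], "gripper": -1},
    {"offset": [-0.546, 0.594, 0.03], "dr": [0, 0, 1.254], "gripper": -1},
    {"offset": [-0.546, 0.594, 0.03], "dr": [0, 0, 1.254], "gripper": -1},
    {"offset": [-0.546, 0.594, 0.03], "dr": [0, 0, 1.254], "gripper": -1},
    {"offset": [-0.546, 0.594, 0.03], "dr": [0, 0, 1.254], "gripper": -1},
  ],
  squeeze=25,
)

```text
t: 1.25
position: [0.4475, 0.18, 0.213]
eef_rot: [[1.0, -0.001, 0.001], [-0.001, -1.0, 0.001], [0.001, -0.001, -1.0]]
contact_force: [-0.2, 0.6, -1.1]
grip_width: 1.0
```

```bash
python3 -c "
from h import *
go(.597,-.087,.12,0)"
```

```text
t 1.25 pos [0.4475 0.18   0.213 ] yaw -0.0 w 1.000 F [-0.2  0.6 -1.1]
offset [0.1497, 0.2669, 0.0928] dr [-0.001, -0.001, -0.001] rows>=5.1
```

>>> servo_tool(
  targets=[
    {"offset": [0.15, 0.267, 0.093], "dr": [0, 0, 0], "gripper": -0.8},
    {"offset": [0.15, 0.267, 0.093], "dr": [0, 0, 0], "gripper": -0.8},
    {"offset": [0.15, 0.267, 0.093], "dr": [0, 0, 0], "gripper": -0.8},
    {"offset": [0.15, 0.267, 0.093], "dr": [0, 0, 0], "gripper": -0.8},
    {"offset": [0.15, 0.267, 0.093], "dr": [0, 0, 0], "gripper": -0.8},
    {"offset": [0.15, 0.267, 0.093], "dr": [0, 0, 0], "gripper": -0.8},
    {"offset": [0.15, 0.267, 0.093], "dr": [0, 0, 0], "gripper": -0.8},
  ],
)

```text
t: 2.12
position: [0.5964, -0.0854, 0.1193]
eef_rot: [[1.0, -0.001, -0.001], [-0.001, -1.0, 0.0], [-0.001, -0.0, -1.0]]
contact_force: [0.0, 0.8, 0.3]
grip_width: 0.897
```

```bash
python3 -c "
from h import *
go(.597,-.087,.027,0)
s=Cam('side'); s.crop('a1.png',180,80,340,240,4)
c=Cam('top'); c.crop('a2.png',200,100,330,200,5)
go(.597,-.087,.027,0)
"
```

```text
t 2.12 pos [ 0.5964 -0.0854  0.1193] yaw -0.1 w 0.897 F [0.  0.8 0.3]
offset [0.0007, 0.0017, 0.0923] dr [-0.0, 0.001, -0.001] rows>=1.5
t 2.23 pos [ 0.5967 -0.0832  0.1201] yaw 0.1 w 0.899 F [-0.7  0.5  0.6]
offset [0.0002, 0.004, 0.0931] dr [-0.001, -0.0, 0.002] rows>=1.5
```

View pics/a1.png

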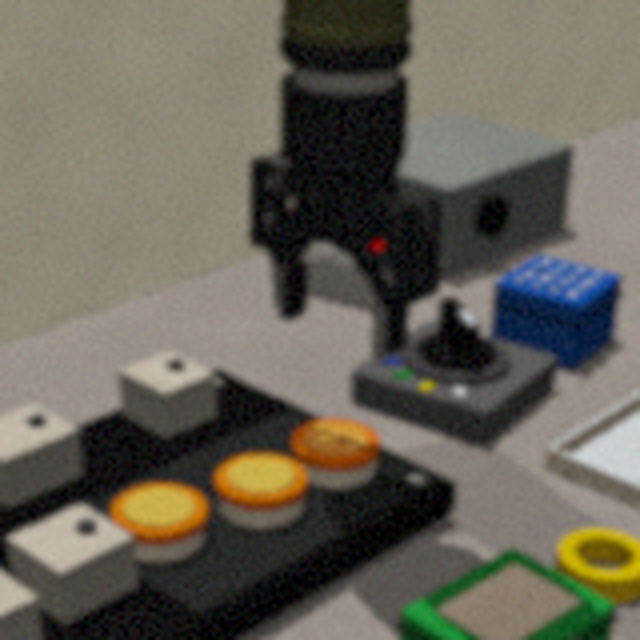

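View pics/a2.png

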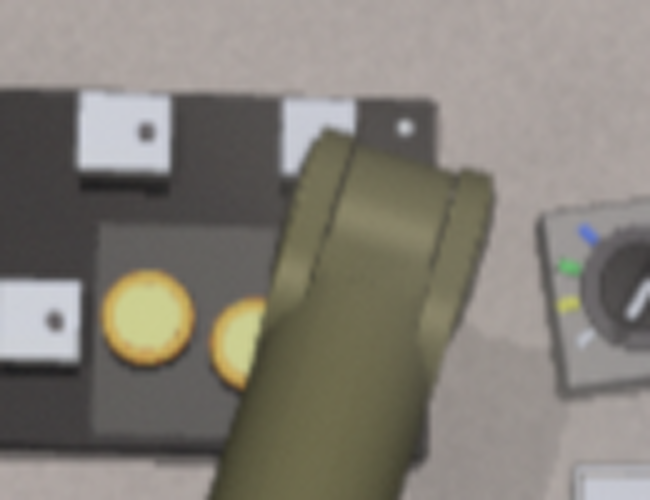

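>>> servo_tool(
  targets=[
    {"offset": [0.0, 0.003, 0.05], "dr": [0, 0, 0], "gripper": -0.8},
    {"offset": [0.0, 0.003, 0.05], "dr": [0, 0, 0], "gripper": -0.8},
    {"offset": [0.0, 0.003, 0.05], "dr": [0, 0, 0], "gripper": -0.8},
    {"offset": [0.0, 0.003, 0.05], "dr": [0, 0, 0], "gripper": -0.8},
  ],
)

```text
t: 2.72
position: [0.5982, -0.0878, 0.0719]
eef_rot: [[1.0, 0.001, 0.003], [0.001, -1.0, 0.0], [0.003, -0.0, -1.0]]
contact_force: [-0.3, -0.4, -0.6]
grip_width: 0.897
```

```bash
python3 -c "
from h import *
for i in range(4):
  go(.597,-.087,.027,0); robot.capture('top')
"
```

```text
t 2.73 pos [ 0.5982 -0.0878  0.0719] yaw 0.0 w 0.897 F [-0.3 -0.4 -0.6]
offset [-0.0013, -0.0007, 0.0449] dr [-0.0, -0.003, 0.001] rows>=0.7
t 2.77 pos [ 0.598  -0.0879  0.0717] yaw 0.0 w 0.901 F [ 0.9  1.2 -0.1]
offset [-0.0012, -0.0009, 0.0447] dr [-0.0, -0.003, 0.001] rows>=0.7
t 2.83 pos [ 0.5978 -0.0881  0.0714] yaw 0.0 w 0.903 F [-0.1 -0.4  0.9]
offset [-0.0009, -0.0011, 0.0444] dr [-0.0, -0.003, 0.0] rows>=0.7
t 2.88 pos [ 0.5976 -0.0881  0.0711] yaw 0.0 w 0.901 F [-0.1  0.6 -0.2]
offset [-0.0007, -0.0011, 0.0441] dr [-0.0, -0.002, 0.0] rows>=0.7
```

>>> servo_tool(
  targets=[
    {"offset": [0.0, -0.001, 0.044], "dr": [0, 0, 0], "gripper": -0.8},
    {"offset": [0.0, -0.001, 0.044], "dr": [0, 0, 0], "gripper": -0.8},
    {"offset": [0.0, -0.001, 0.044], "dr": [0, 0, 0], "gripper": -0.8},
    {"offset": [0.0, -0.001, 0.044], "dr": [0, 0, 0], "gripper": -0.8},
  ],
)

```text
t: 3.42
position: [0.598, -0.0876, 0.0274]
eef_rot: [[1.0, -0.0, 0.003], [-0.0, -1.0, -0.0], [0.003, 0.0, -1.0]]
contact_force: [0.2, 0.2, 0.2]
grip_width: 0.9
```

>>> servo_tool(
  targets=[
    {"offset": [0.0, 0, 0], "dr": [0, 0, 0], "gripper": -0.3},
    {"offset": [0.0, 0, 0], "dr": [0, 0, 0], "gripper": -0.3},
    {"offset": [0.0, 0, 0], "dr": [0, 0, 0], "gripper": -0.3},
    {"offset": [0.0, 0, 0], "dr": [0, 0, 0], "gripper": -0.3},
  ],
)

```text
t: 3.92
position: [0.5978, -0.0874, 0.0272]
eef_rot: [[1.0, -0.0, 0.002], [-0.0, -1.0, 0.0], [0.002, -0.0, -1.0]]
contact_force: [-0.2, 0.6, 5.8]
grip_width: 0.691
```

>>> servo_tool(
  targets=[
    {"offset": [0.0, 0, -0.06], "dr": [0, 0, 0], "gripper": -0.35},
    {"offset": [0.0, 0, -0.08], "dr": [0, 0, 0], "gripper": -0.35},
    {"offset": [-0.134, 0.279, -0.08], "dr": [0, 0, 0], "gripper": -0.35},
    {"offset": [-0.134, 0.279, -0.08], "dr": [0, 0, 0], "gripper": -0.35},
    {"offset": [-0.134, 0.279, -0.08], "dr": [0, 0, 0], "gripper": -0.35},
    {"offset": [-0.134, 0.279, -0.08], "dr": [0, 0, 0], "gripper": -0.35},
    {"offset": [-0.134, 0.279, -0.08], "dr": [0, 0, 0], "gripper": -0.35},
    {"offset": [-0.134, 0.279, -0.08], "dr": [0, 0, 0], "gripper": -0.35},
  ],
)

```text
t: 4.92
position: [0.458, -0.3723, 0.1061]
eef_rot: [[1.0, -0.011, -0.001], [-0.011, -1.0, -0.003], [-0.001, 0.003, -1.0]]
contact_force: [-0.3, 0.5, -0.0]
grip_width: 0.69
```

```bash
python3 -c "
from h import *
s=Cam('side'); s.crop('b1.png',240,80,440,240,4)
go(.464,-.366,.003,0)
"
```

```text
t 4.97 pos [ 0.4604 -0.3689  0.1057] yaw -0.4 w 0.694 F [ 0.4  0.5 -1.3]
offset [0.0036, -0.0029, 0.1027] dr [0.001, 0.001, -0.006] rows>=1.6
```

View pics/b1.png

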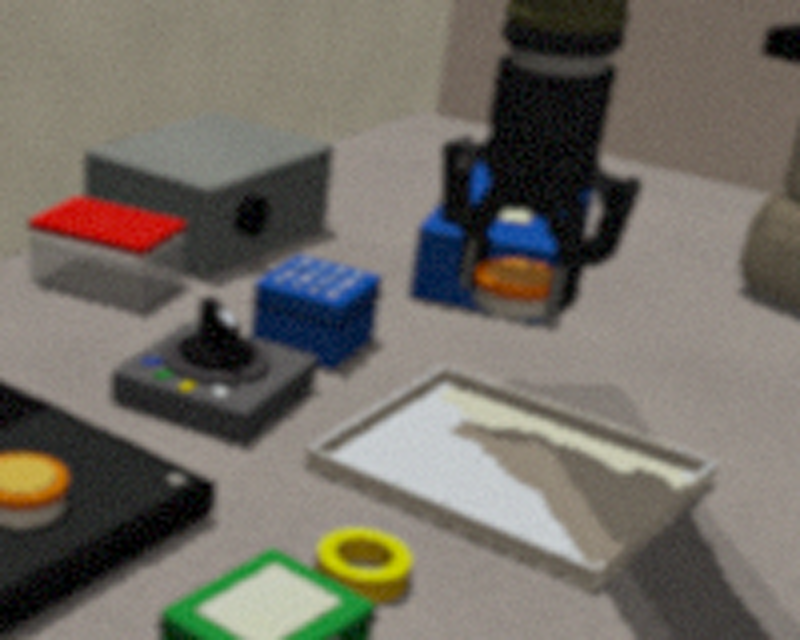

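>>> servo_tool(
  targets=[
    {"offset": [0.0, 0, 0.08], "dr": [0, 0, 0], "gripper": -0.35},
    {"offset": [0.0, 0, 0.08], "dr": [0, 0, 0], "gripper": -0.35},
    {"offset": [0.0, 0, 0.103], "dr": [0, 0, 0], "gripper": -0.35},
    {"offset": [0.0, 0, 0.103], "dr": [0, 0, 0], "gripper": -0.35},
    {"offset": [0.0, 0, 0.103], "dr": [0, 0, 0], "gripper": -0.35},
    {"offset": [0.0, 0, 0.103], "dr": [0, 0, 0], "gripper": -0.35},
  ],
)

```text
t: 5.72
position: [0.4634, -0.3663, 0.0038]
eef_rot: [[1.0, 0.0, 0.001], [0.0, -1.0, -0.0], [0.001, 0.0, -1.0]]
contact_force: [0.2, 0.4, -1.1]
grip_width: 0.692
```

>>> servo_tool(
  targets=[
    {"offset": [0.0, 0, 0.001], "dr": [0, 0, 0], "gripper": -0.6},
    {"offset": [0.0, 0, 0.001], "dr": [0, 0, 0], "gripper": -0.6},
    {"offset": [0.0, 0, 0.001], "dr": [0, 0, 0], "gripper": -0.6},
    {"offset": [0.0, 0, -0.05], "dr": [0, 0, 0], "gripper": -0.6},
    {"offset": [0.0, 0, -0.11], "dr": [0, 0, 0], "gripper": -0.6},
    {"offset": [0.133, -0.35, -0.11], "dr": [0, 0, 0], "gripper": -0.8},
    {"offset": [0.133, -0.35, -0.11], "dr": [0, 0, 0], "gripper": -0.8},
    {"offset": [0.133, -0.35, -0.11], "dr": [0, 0, 0], "gripper": -0.8},
  ],
)

```text
t: 6.72
position: [0.53, -0.1893, 0.1132]
eef_rot: [[1.0, -0.001, 0.001], [-0.001, -1.0, 0.0], [0.001, -0.0, -1.0]]
contact_force: [1.2, -0.4, -0.6]
grip_width: 0.894
```

```bash
python3 -c "
from h import *
c=Cam('top'); c.crop('b2.png',170,100,390,270,3)
go(.597,-.018,.1,0)
"
```

```text
t 6.78 pos [ 0.534  -0.178   0.1125] yaw 0.6 w 0.903 F [ 2.6  7.3 -0.5]
offset [0.0648, -0.1592, 0.0137] dr [-0.007, -0.002, 0.011] rows>=2.8
```

View pics/b2.png

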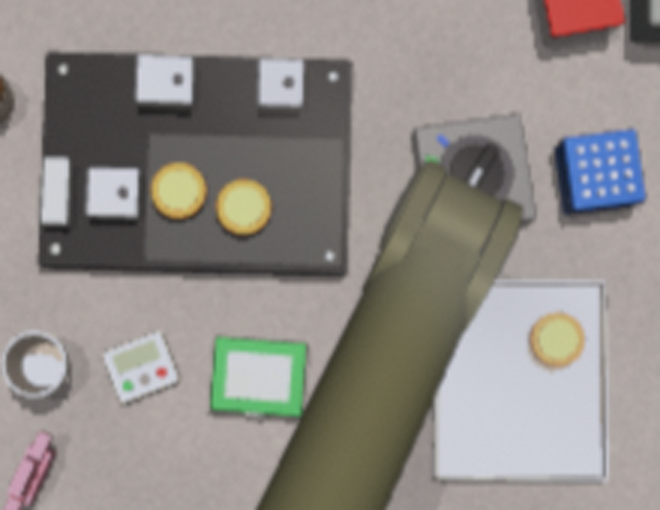

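>>> servo_tool(
  targets=[
    {"offset": [0.065, -0.16, 0.013], "dr": [0, 0, 0], "gripper": -0.8},
    {"offset": [0.065, -0.16, 0.013], "dr": [0, 0, 0], "gripper": -0.8},
    {"offset": [0.065, -0.16, 0.013], "dr": [0, 0, 0], "gripper": -0.8},
    {"offset": [0.065, -0.16, 0.013], "dr": [0, 0, 0], "gripper": -0.8},
    {"offset": [0.065, -0.16, 0.013], "dr": [0, 0, 0], "gripper": -0.8},
    {"offset": [0.065, -0.16, 0.013], "dr": [0, 0, 0], "gripper": -0.8},
  ],
)

```text
t: 7.52
position: [0.594, -0.0331, 0.0999]
eef_rot: [[1.0, -0.003, 0.0], [-0.003, -1.0, -0.0], [0.0, 0.0, -1.0]]
contact_force: [1.2, -0.3, -0.2]
grip_width: 0.901
```

```bash
python3 -c "
from h import *
s=Cam('side'); s.crop('b3.png',140,80,340,240,4)
go(.597,-.018,.028,0)
"
```

```text
t 7.58 pos [ 0.594 -0.033  0.1  ] yaw -0.2 w 0.901 F [-0.9  0.   0.6]
offset [0.0029, -0.015, 0.072] dr [0.0, -0.0, -0.003] rows>=1.2
```

View pics/b3.png

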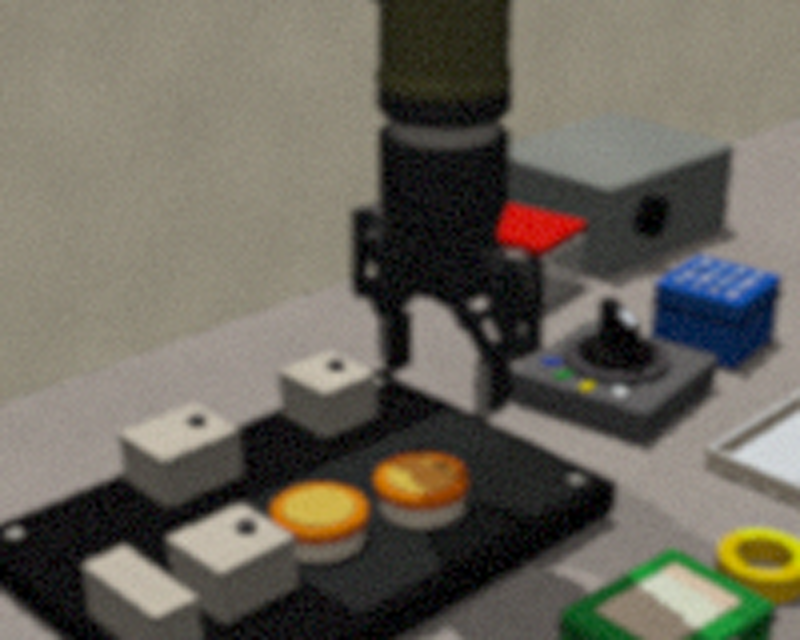

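>>> servo_tool(
  targets=[
    {"offset": [0.003, -0.015, 0.0], "dr": [0, 0, -0.003], "gripper": -0.8},
    {"offset": [0.003, -0.015, 0.03], "dr": [0, 0, -0.003], "gripper": -0.8},
    {"offset": [0.003, -0.015, 0.072], "dr": [0, 0, -0.003], "gripper": -0.8},
    {"offset": [0.003, -0.015, 0.072], "dr": [0, 0, -0.003], "gripper": -0.8},
    {"offset": [0.003, -0.015, 0.072], "dr": [0, 0, -0.003], "gripper": -0.8},
    {"offset": [0.003, -0.015, 0.072], "dr": [0, 0, -0.003], "gripper": -0.8},
  ],
)

```text
t: 8.32
position: [0.5989, -0.0159, 0.0298]
eef_rot: [[1.0, 0.003, 0.003], [0.003, -1.0, 0.001], [0.003, -0.001, -1.0]]
contact_force: [0.2, -0.6, 0.4]
grip_width: 0.901
```

>>> servo_tool(
  targets=[
    {"offset": [0.0, 0, 0], "dr": [0, 0, 0], "gripper": -0.35},
    {"offset": [0.0, 0, 0], "dr": [0, 0, 0], "gripper": -0.35},
    {"offset": [0.0, 0, 0], "dr": [0, 0, 0], "gripper": -0.35},
    {"offset": [0.0, 0, 0], "dr": [0, 0, 0], "gripper": -0.35},
  ],
)

```text
t: 8.82
position: [0.5985, -0.0159, 0.0294]
eef_rot: [[1.0, 0.003, 0.002], [0.003, -1.0, 0.001], [0.002, -0.001, -1.0]]
contact_force: [-1.1, 0.1, 5.3]
grip_width: 0.691
```

>>> servo_tool(
  targets=[
    {"offset": [0.0, 0, -0.06], "dr": [0, 0, 0], "gripper": -0.35},
    {"offset": [0.0, 0, -0.08], "dr": [0, 0, 0], "gripper": -0.35},
    {"offset": [-0.134, 0.27, -0.08], "dr": [0, 0, 0], "gripper": -0.35},
    {"offset": [-0.134, 0.27, -0.08], "dr": [0, 0, 0], "gripper": -0.35},
    {"offset": [-0.134, 0.27, -0.08], "dr": [0, 0, 0], "gripper": -0.35},
    {"offset": [-0.134, 0.27, -0.08], "dr": [0, 0, 0], "gripper": -0.35},
    {"offset": [-0.134, 0.27, -0.08], "dr": [0, 0, 0], "gripper": -0.35},
    {"offset": [-0.134, 0.27, -0.08], "dr": [0, 0, 0], "gripper": -0.35},
  ],
)

```text
t: 9.82
position: [0.4608, -0.2913, 0.1081]
eef_rot: [[1.0, -0.006, -0.0], [-0.006, -1.0, -0.002], [-0.0, 0.002, -1.0]]
contact_force: [0.7, 0.2, 0.3]
grip_width: 0.689
```

>>> servo_tool(
  targets=[
    {"offset": [0.0, 0, 0.0], "dr": [0, 0, 0], "gripper": -0.35},
    {"offset": [0.0, 0, 0.06], "dr": [0, 0, 0], "gripper": -0.35},
    {"offset": [0.0, 0, 0.08], "dr": [0, 0, 0], "gripper": -0.35},
    {"offset": [0.0, 0, 0.1], "dr": [0, 0, 0], "gripper": -0.35},
    {"offset": [0.0, 0, 0.103], "dr": [0, 0, 0], "gripper": -0.35},
    {"offset": [0.0, 0, 0.103], "dr": [0, 0, 0], "gripper": -0.35},
  ],
)

```text
t: 10.58
position: [0.4649, -0.2867, 0.0055]
eef_rot: [[1.0, 0.003, 0.001], [0.003, -1.0, -0.001], [0.001, 0.001, -1.0]]
contact_force: [-0.8, -0.4, 0.1]
grip_width: 0.686
```

>>> servo_tool(
  targets=[
    {"offset": [0.0, 0, 0.002], "dr": [0, 0, 0], "gripper": -0.35},
    {"offset": [0.0, 0, 0.002], "dr": [0, 0, 0], "gripper": -0.6},
    {"offset": [0.0, 0, 0.002], "dr": [0, 0, 0], "gripper": -0.6},
    {"offset": [0.0, 0, 0.002], "dr": [0, 0, 0], "gripper": -0.6},
    {"offset": [0.0, 0, -0.05], "dr": [0, 0, 0], "gripper": -0.6},
    {"offset": [0.0, 0, -0.1], "dr": [0, 0, 0], "gripper": -0.6},
    {"offset": [0.0, -0.06, -0.1], "dr": [0, 0, 0], "gripper": -0.8},
    {"offset": [0.04, -0.11, -0.1], "dr": [0, 0, 0], "gripper": -0.8},
  ],
)

```text
t: 11.58
position: [0.5012, -0.1768, 0.1055]
eef_rot: [[1.0, -0.001, 0.001], [-0.001, -1.0, 0.003], [0.001, -0.003, -1.0]]
contact_force: [1.8, -0.2, 0.4]
grip_width: 0.895
```

>>> servo_tool(
  targets=[
    {"offset": [0.11, -0.23, 0.0], "dr": [0, 0, 0], "gripper": -0.8},
    {"offset": [0.11, -0.23, 0.0], "dr": [0, 0, 0], "gripper": -0.8},
    {"offset": [0.11, -0.23, 0.0], "dr": [0, 0, 0], "gripper": -0.8},
    {"offset": [0.11, -0.23, 0.0], "dr": [0, 0, 0], "gripper": -0.8},
    {"offset": [0.11, -0.23, 0.0], "dr": [0, 0, 0], "gripper": -0.8},
    {"offset": [0.11, -0.23, 0.0], "dr": [0, 0, 0], "gripper": -0.8},
    {"offset": [0.11, -0.23, 0.0], "dr": [0, 0, 0], "gripper": -0.8},
  ],
)

```text
t: 12.45
position: [0.6118, 0.0506, 0.1048]
eef_rot: [[1.0, 0.0, -0.0], [0.0, -1.0, -0.001], [-0.0, 0.001, -1.0]]
contact_force: [0.0, -0.6, -0.6]
grip_width: 0.903
```

```bash
python3 -c "
from h import *
s=Cam('side'); s.crop('b4.png',180,80,440,240,3)
go(.614,.053,.028,0)
"
```

```text
t 12.50 pos [0.6118 0.0506 0.1049] yaw -0.0 w 0.902 F [-0.2 -0.3  0.4]
offset [0.0022, -0.0025, 0.0769] dr [0.0, -0.0, -0.0] rows>=1.2
```

View pics/b4.png

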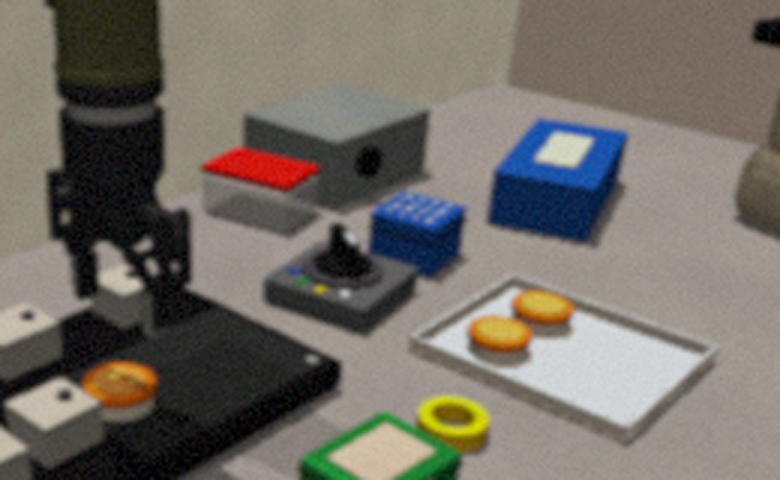

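>>> servo_tool(
  targets=[
    {"offset": [0.002, -0.002, 0.03], "dr": [0, 0, 0], "gripper": -0.8},
    {"offset": [0.002, -0.002, 0.06], "dr": [0, 0, 0], "gripper": -0.8},
    {"offset": [0.002, -0.002, 0.077], "dr": [0, 0, 0], "gripper": -0.8},
    {"offset": [0.002, -0.002, 0.077], "dr": [0, 0, 0], "gripper": -0.8},
    {"offset": [0.002, -0.002, 0.077], "dr": [0, 0, 0], "gripper": -0.35},
    {"offset": [0.002, -0.002, 0.077], "dr": [0, 0, 0], "gripper": -0.35},
    {"offset": [0.002, -0.002, 0.077], "dr": [0, 0, 0], "gripper": -0.35},
    {"offset": [0.002, -0.002, 0.077], "dr": [0, 0, 0], "gripper": -0.35},
  ],
)

```text
t: 13.5
position: [0.6154, 0.0548, 0.0292]
eef_rot: [[1.0, 0.003, 0.003], [0.003, -1.0, 0.0], [0.003, -0.0, -1.0]]
contact_force: [-0.2, -0.8, 6.1]
grip_width: 0.693
```

>>> servo_tool(
  targets=[
    {"offset": [0.0, 0, -0.06], "dr": [0, 0, 0], "gripper": -0.35},
    {"offset": [0.0, 0, -0.08], "dr": [0, 0, 0], "gripper": -0.35},
    {"offset": [-0.249, 0.381, -0.08], "dr": [0, 0, 0], "gripper": -0.35},
    {"offset": [-0.249, 0.381, -0.08], "dr": [0, 0, 0], "gripper": -0.35},
    {"offset": [-0.249, 0.381, -0.08], "dr": [0, 0, 0], "gripper": -0.35},
    {"offset": [-0.249, 0.381, -0.08], "dr": [0, 0, 0], "gripper": -0.35},
    {"offset": [-0.249, 0.381, -0.08], "dr": [0, 0, 0], "gripper": -0.35},
    {"offset": [-0.249, 0.381, -0.08], "dr": [0, 0, 0], "gripper": -0.35},
  ],
)

```text
t: 14.5
position: [0.4086, -0.2607, 0.1076]
eef_rot: [[1.0, 0.004, 0.001], [0.004, -1.0, 0.001], [0.001, -0.001, -1.0]]
contact_force: [0.4, -1.0, -0.4]
grip_width: 0.691
```

```bash
python3 -c "
from h import *
go(.366,-.326,.106,0)
"
```

```text
t 14.50 pos [ 0.4086 -0.2607  0.1076] yaw 0.2 w 0.691 F [ 0.4 -1.  -0.4]
offset [-0.0428, 0.0652, 0.0015] dr [-0.001, -0.001, 0.004] rows>=1.2
```

>>> servo_tool(
  targets=[
    {"offset": [-0.033, 0.052, 0.0], "dr": [0, 0, 0.003], "gripper": -0.35},
    {"offset": [-0.033, 0.052, 0.0], "dr": [0, 0, 0.003], "gripper": -0.35},
    {"offset": [-0.033, 0.052, 0.0], "dr": [0, 0, 0.003], "gripper": -0.35},
    {"offset": [-0.033, 0.052, 0.04], "dr": [0, 0, 0.003], "gripper": -0.35},
    {"offset": [-0.033, 0.052, 0.04], "dr": [0, 0, 0.003], "gripper": -0.35},
    {"offset": [-0.033, 0.052, 0.04], "dr": [0, 0, 0.003], "gripper": -0.35},
  ],
)

```text
t: 15.25
position: [0.378, -0.3111, 0.0683]
eef_rot: [[1.0, 0.002, 0.0], [0.002, -1.0, -0.0], [0.0, 0.0, -1.0]]
contact_force: [0.7, -1.1, -0.5]
grip_width: 0.691
```

```bash
python3 -c "
from h import *
go(.366,-.326,.004,0)
"
```

```text
t 15.25 pos [ 0.378  -0.3111  0.0683] yaw 0.1 w 0.691 F [ 0.7 -1.1 -0.5]
offset [-0.012, 0.0148, 0.0643] dr [0.0, -0.0, 0.002] rows>=1.1
```

>>> servo_tool(
  targets=[
    {"offset": [-0.012, 0.014, 0.02], "dr": [0, 0, 0.0], "gripper": -0.35},
    {"offset": [-0.012, 0.014, 0.05], "dr": [0, 0, 0.0], "gripper": -0.35},
    {"offset": [-0.012, 0.014, 0.064], "dr": [0, 0, 0.0], "gripper": -0.35},
    {"offset": [-0.012, 0.014, 0.064], "dr": [0, 0, 0.0], "gripper": -0.35},
    {"offset": [-0.012, 0.014, 0.0645], "dr": [0, 0, 0.0], "gripper": -0.35},
  ],
)

```text
t: 15.88
position: [0.3661, -0.326, 0.0042]
eef_rot: [[1.0, 0.001, 0.002], [0.001, -1.0, -0.001], [0.002, 0.001, -1.0]]
contact_force: [-0.3, -0.0, 0.4]
grip_width: 0.691
```

>>> servo_tool(
  targets=[
    {"offset": [0.0, 0, 0.0], "dr": [0, 0, 0], "gripper": -0.6},
    {"offset": [0.0, 0, 0.0], "dr": [0, 0, 0], "gripper": -0.6},
    {"offset": [0.0, 0, 0.0], "dr": [0, 0, 0], "gripper": -0.6},
    {"offset": [0.0, 0, -0.06], "dr": [0, 0, 0], "gripper": -0.6},
    {"offset": [0.0, 0, -0.12], "dr": [0, 0, 0], "gripper": -0.6},
    {"offset": [0.03, -0.05, -0.15], "dr": [0, 0, 0], "gripper": -0.6},
    {"offset": [0.06, -0.1, -0.16], "dr": [0, 0, 0], "gripper": -0.5},
    {"offset": [0.09, -0.15, -0.16], "dr": [0, 0, 0], "gripper": -0.4},
  ],
)

```text
t: 16.88
position: [0.4569, -0.1741, 0.165]
eef_rot: [[1.0, -0.0, 0.004], [-0.0, -1.0, 0.001], [0.004, -0.001, -1.0]]
contact_force: [0.9, -0.1, 0.2]
grip_width: 0.7
```

>>> servo_tool(
  targets=[
    {"offset": [0.06, -0.45, 0.0], "dr": [0, 0, 0], "gripper": -0.2},
    {"offset": [0.06, -0.45, 0.0], "dr": [0, 0, 0], "gripper": -0.2},
    {"offset": [0.06, -0.45, 0.0], "dr": [0, 0, 0], "gripper": -0.2},
    {"offset": [0.06, -0.45, 0.0], "dr": [0, 0, 0], "gripper": -0.2},
    {"offset": [0.06, -0.45, 0.0], "dr": [0, 0, 0], "gripper": -0.2},
    {"offset": [0.06, -0.45, 0.0], "dr": [0, 0, 0], "gripper": -0.2},
    {"offset": [0.06, -0.45, 0.0], "dr": [0, 0, 0], "gripper": -0.2},
    {"offset": [0.06, -0.45, 0.0], "dr": [0, 0, 0], "gripper": -0.2},
  ],
)

```text
t: 17.88
position: [0.5139, 0.2797, 0.1627]
eef_rot: [[1.0, 0.007, -0.001], [0.007, -1.0, 0.001], [-0.001, -0.001, -1.0]]
contact_force: [-0.6, -0.2, 0.5]
grip_width: 0.603
```

```bash
python3 -c "
from h import *
go(.5134,.3466,.16,-.7)
c=Cam('top'); cv2.imwrite('pics/d1.png',c.img)
s=Cam('side'); cv2.imwrite('pics/d2.png',s.img)
go(.5134,.3466,.16,-.7)
"
```

```text
t 17.88 pos [0.5139 0.2797 0.1627] yaw 0.4 w 0.603 F [-0.6 -0.2  0.5]
offset [0.0, -0.0669, 0.0027] dr [-0.001, 0.001, 0.019] rows>=1.1
t 17.98 pos [0.5145 0.2762 0.1627] yaw 0.2 w 0.601 F [ 0.1 -0.7 -0.3]
offset [-0.0009, -0.0704, 0.0026] dr [0.001, 0.001, 0.016] rows>=1.1
```

View pics/d1.png

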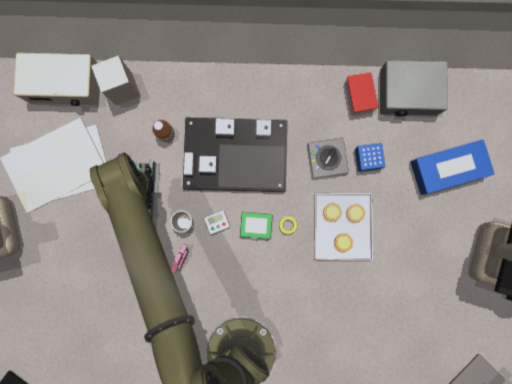

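View pics/d2.png

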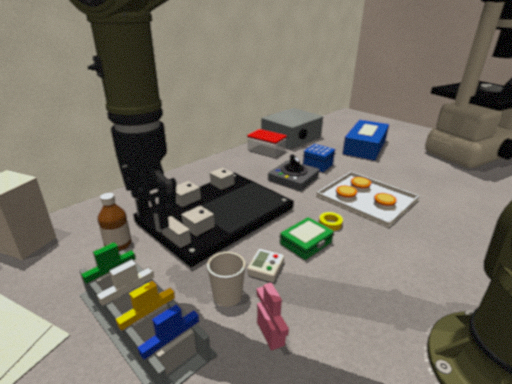

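>>> servo_tool(
  targets=[
    {"offset": [-0.001, -0.04, 0.0], "dr": [0, 0, 0.016], "gripper": -0.2},
    {"offset": [-0.001, -0.07, 0.0], "dr": [0, 0, 0.016], "gripper": -0.2},
    {"offset": [-0.001, -0.07, 0.02], "dr": [0, 0, 0.016], "gripper": -0.2},
    {"offset": [-0.001, -0.07, 0.02], "dr": [0, 0, 0.016], "gripper": -0.2},
    {"offset": [-0.001, -0.07, 0.02], "dr": [0, 0, 0.016], "gripper": -0.2},
  ],
)

```text
t: 18.6
position: [0.5149, 0.3418, 0.1434]
eef_rot: [[1.0, -0.019, 0.0], [-0.019, -1.0, -0.001], [0.0, 0.001, -1.0]]
contact_force: [0.7, 0.4, 0.3]
grip_width: 0.596
```

```bash
python3 -c "
from h import *
s=Cam('side'); s.crop('d3.png',60,190,230,384,4)
go(.5134,.3466,.0735,-.8)
"
```

```text
t 18.65 pos [0.5149 0.3424 0.1438] yaw -1.1 w 0.599 F [ 0.4 -0.3  0.6]
offset [-0.0017, -0.0042, 0.0703] dr [0.0, -0.001, -0.005] rows>=1.1
```

View pics/d3.png

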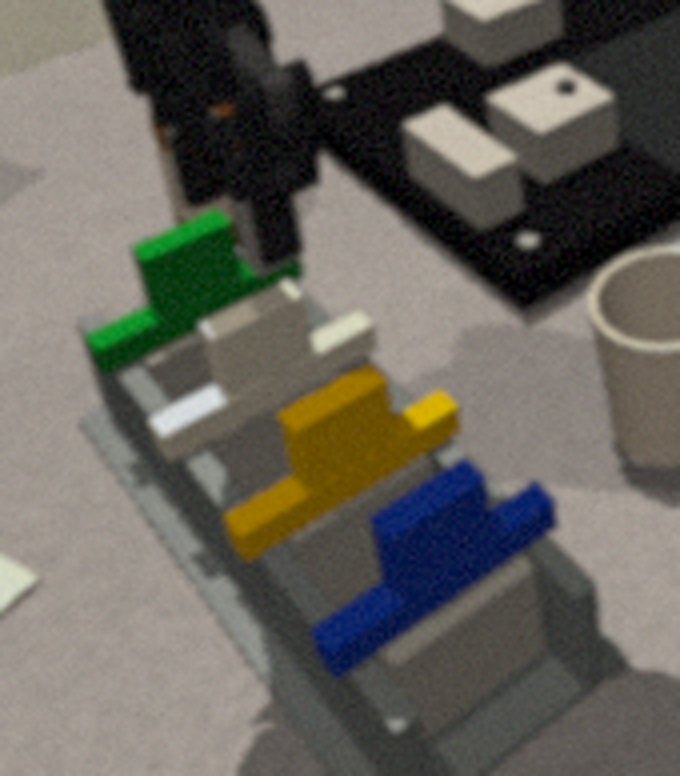

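```bash
python3 -c "
from h import *
s=Cam('side')
P=s.proj([[.5149,.3424,.148],[.5149+.025,.3424,.148],[.5149-.025,.3424,.148],[.5134,.3466,.108],[.581,.344,.108]]);print((P-[60,190])*4)
"
```

```text
[[237.88599091 226.41157911]
 [208.92556502 199.36827105]
 [268.43077921 254.93436819]
 [247.68052146 308.62398177]
 [179.7231919  232.46174561]]
```

>>> servo_tool(
  targets=[
    {"offset": [-0.001, -0.004, 0.01], "dr": [0, 0, -0.005], "gripper": -0.2},
    {"offset": [-0.001, -0.004, 0.04], "dr": [0, 0, -0.005], "gripper": -0.2},
    {"offset": [-0.001, -0.004, 0.07], "dr": [0, 0, -0.005], "gripper": -0.2},
    {"offset": [-0.001, -0.004, 0.07], "dr": [0, 0, -0.005], "gripper": -0.2},
    {"offset": [-0.001, -0.004, 0.07], "dr": [0, 0, -0.005], "gripper": -0.2},
  ],
)

```text
t: 19.32
position: [0.5137, 0.3487, 0.0741]
eef_rot: [[1.0, -0.011, 0.001], [-0.011, -1.0, 0.001], [0.001, -0.001, -1.0]]
contact_force: [-0.1, 1.0, 0.1]
grip_width: 0.6
```

>>> servo_tool(
  targets=[
    {"offset": [0, 0, 0], "dr": [0, 0, 0], "gripper": 1},
    {"offset": [0, 0, 0], "dr": [0, 0, 0], "gripper": 1},
    {"offset": [0, 0, 0], "dr": [0, 0, 0], "gripper": 1},
    {"offset": [0, 0, 0], "dr": [0, 0, 0], "gripper": 1},
    {"offset": [0, 0, 0], "dr": [0, 0, 0], "gripper": 1},
    {"offset": [0, 0, 0], "dr": [0, 0, 0], "gripper": 1},
  ],
  squeeze=60,
)

```text
t: 20.08
position: [0.5139, 0.3488, 0.0745]
eef_rot: [[1.0, -0.011, 0.002], [-0.011, -1.0, 0.001], [0.002, -0.001, -1.0]]
contact_force: [0.0, -0.3, 6.7]
grip_width: 0.156
```

>>> servo_tool(
  targets=[
    {"offset": [0, 0, -0.06], "dr": [0, 0, 0], "gripper": 1},
    {"offset": [0, 0, -0.12], "dr": [0, 0, 0], "gripper": 1},
    {"offset": [0, 0, -0.14], "dr": [0, 0, 0], "gripper": 1},
    {"offset": [0.05, 0.05, -0.145], "dr": [0, 0, -0.18], "gripper": 1},
    {"offset": [0.09, 0.1, -0.145], "dr": [0, 0, -0.36], "gripper": 1},
    {"offset": [0.09, 0.15, -0.145], "dr": [0, 0, -0.54], "gripper": 1},
    {"offset": [0.09, 0.18, -0.145], "dr": [0, 0, -0.72], "gripper": 1},
    {"offset": [0.09, 0.183, -0.145], "dr": [0, 0, -0.9], "gripper": 1},
  ],
)

```text
t: 21.08
position: [0.6009, 0.1594, 0.2166]
eef_rot: [[0.63, 0.776, -0.003], [0.776, -0.63, -0.002], [-0.004, -0.0, -1.0]]
contact_force: [-0.8, 0.4, -2.1]
grip_width: 0.156
```

```bash
python3 -c "
from h import *
go(.607,.1625,.18,90)
"
```

```text
t 21.07 pos [0.6009 0.1594 0.2166] yaw 50.9 w 0.156 F [-0.8  0.4 -2.1]
offset [0.0064, 0.0028, 0.0366] dr [-0.002, 0.003, -0.682] rows>=3.7
```

>>> servo_tool(
  targets=[
    {"offset": [0.006, 0.003, 0.0], "dr": [0, 0, -0.17], "gripper": 1},
    {"offset": [0.006, 0.003, 0.0], "dr": [0, 0, -0.34], "gripper": 1},
    {"offset": [0.006, 0.003, 0.0], "dr": [0, 0, -0.51], "gripper": 1},
    {"offset": [0.006, 0.003, 0.02], "dr": [0, 0, -0.682], "gripper": 1},
    {"offset": [0.006, 0.003, 0.036], "dr": [0, 0, -0.682], "gripper": 1},
    {"offset": [0.006, 0.003, 0.036], "dr": [0, 0, -0.682], "gripper": 1},
    {"offset": [0.006, 0.003, 0.036], "dr": [0, 0, -0.682], "gripper": 1},
    {"offset": [0.006, 0.003, 0.036], "dr": [0, 0, -0.682], "gripper": 1},
  ],
)

```text
t: 22.08
position: [0.6078, 0.1672, 0.1831]
eef_rot: [[0.001, 1.0, 0.001], [1.0, -0.001, 0.0], [0.0, 0.001, -1.0]]
contact_force: [0.3, -0.1, -1.0]
grip_width: 0.156
```

```bash
python3 -c "
from h import *
go(.607,.1625,.135,89.8)
c=Cam('top'); c.crop('e1.png',150,100,300,200,5)
s=Cam('side'); s.crop('e2.png',110,110,270,270,4)
go(.607,.1625,.135,89.8)
"
```

```text
t 22.07 pos [0.6078 0.1672 0.1831] yaw 90.0 w 0.156 F [ 0.3 -0.1 -1. ]
offset [-0.0048, -0.0008, 0.0481] dr [0.001, -0.0, 0.003] rows>=0.8
t 22.18 pos [0.6077 0.1672 0.183 ] yaw 90.0 w 0.154 F [-0.4  0.5 -1.3]
offset [-0.0048, -0.0008, 0.048] dr [0.001, -0.0, 0.003] rows>=0.8
```

View pics/e1.png

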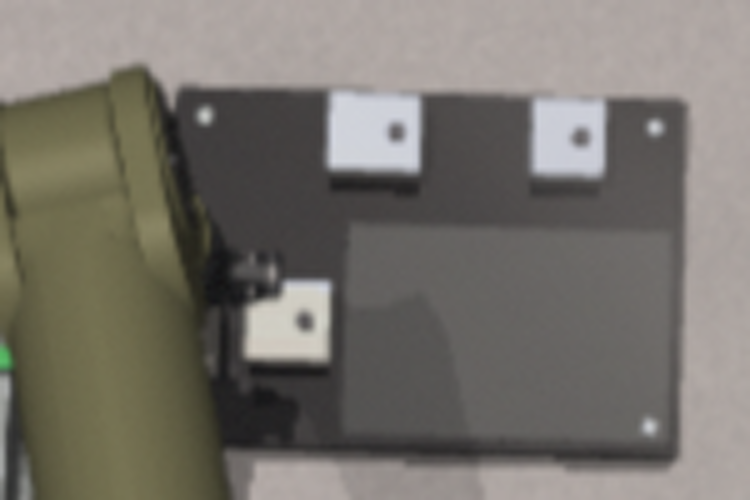

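View pics/e2.png

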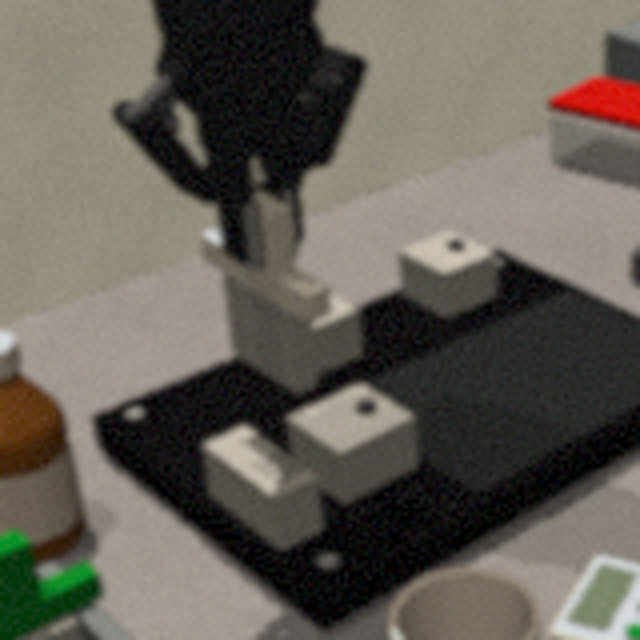

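>>> servo_tool(
  targets=[
    {"offset": [-0.0047, -0.001, 0.02], "dr": [0, 0, 0.002], "gripper": 1},
    {"offset": [-0.0047, -0.001, 0.04], "dr": [0, 0, 0.002], "gripper": 1},
    {"offset": [-0.0047, -0.001, 0.047], "dr": [0, 0, 0.002], "gripper": 1},
    {"offset": [-0.0047, -0.001, 0.047], "dr": [0, 0, 0.002], "gripper": 1},
    {"offset": [-0.0047, -0.001, 0.047], "dr": [0, 0, 0.002], "gripper": 1},
  ],
)

```text
t: 22.8
position: [0.6068, 0.1627, 0.136]
eef_rot: [[0.002, 1.0, 0.001], [1.0, -0.002, 0.001], [0.001, 0.001, -1.0]]
contact_force: [0.5, 0.2, -1.0]
grip_width: 0.16
```

```bash
python3 -c "
from h import *
go(.607,.1625,.115,89.8)
s=Cam('side'); s.crop('e3.png',130,150,240,270,6)
"
```

```text
t 22.80 pos [0.6068 0.1627 0.136 ] yaw 89.9 w 0.160 F [ 0.5  0.2 -1. ]
offset [-0.0002, 0.0001, 0.021] dr [0.001, -0.001, 0.002] rows>=0.3
```

View pics/e3.png

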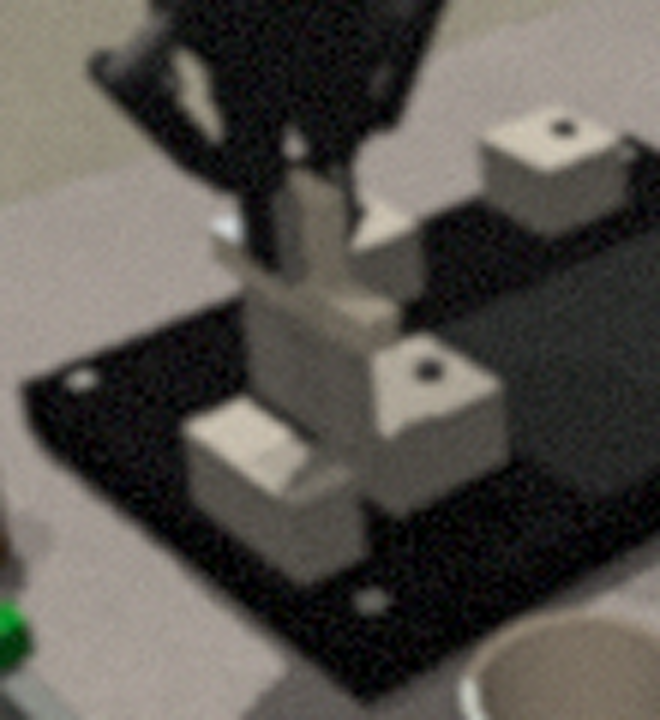

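Looks centred over the slot. Lower slowly through the mouth.

>>> servo_tool(
  targets=[
    {"offset": [0, 0, 0.003], "dr": [0, 0, 0], "gripper": 1},
    {"offset": [0, 0, 0.006], "dr": [0, 0, 0], "gripper": 1},
    {"offset": [0, 0, 0.008], "dr": [0, 0, 0], "gripper": 1},
    {"offset": [0, 0, 0.01], "dr": [0, 0, 0], "gripper": 1},
    {"offset": [0, 0, 0.01], "dr": [0, 0, 0], "gripper": 1},
  ],
)

```text
t: 23.48
position: [0.6061, 0.1624, 0.125]
eef_rot: [[0.002, 1.0, -0.0], [1.0, -0.002, -0.0], [-0.0, -0.0, -1.0]]
contact_force: [-0.8, 0.2, -1.9]
grip_width: 0.153
```

>>> servo_tool(
  targets=[
    {"offset": [0.001, 0, 0.005], "dr": [0, 0, 0], "gripper": 1},
    {"offset": [0.002, 0, 0.005], "dr": [0, 0, 0], "gripper": 1},
    {"offset": [0.002, 0, 0.005], "dr": [0, 0, 0], "gripper": 1},
    {"offset": [0.002, 0, 0.005], "dr": [0, 0, 0], "gripper": 1},
  ],
)

```text
t: 23.98
position: [0.6062, 0.1634, 0.1199]
eef_rot: [[0.002, 1.0, -0.001], [1.0, -0.002, -0.001], [-0.001, -0.001, -1.0]]
contact_force: [-0.1, -3.2, -3.5]
grip_width: 0.155
```

>>> servo_tool(
  targets=[
    {"offset": [0.001, 0, 0], "dr": [0, 0, 0], "gripper": 1},
    {"offset": [0.001, 0, 0], "dr": [0, 0, 0], "gripper": 1},
    {"offset": [0.001, 0, 0], "dr": [0, 0, 0], "gripper": 1},
  ],
)

```text
t: 24.35
position: [0.6062, 0.1636, 0.1199]
eef_rot: [[0.003, 1.0, -0.001], [1.0, -0.003, -0.002], [-0.002, -0.001, -1.0]]
contact_force: [0.3, -4.5, -3.5]
grip_width: 0.155
```

>>> servo_tool(
  targets=[
    {"offset": [0.001, 0, 0], "dr": [0, 0, 0], "gripper": 1},
    {"offset": [0.001, 0, 0], "dr": [0, 0, 0], "gripper": 1},
    {"offset": [0.001, 0, 0], "dr": [0, 0, 0], "gripper": 1},
  ],
)

```text
t: 24.72
position: [0.6062, 0.1638, 0.1199]
eef_rot: [[0.003, 1.0, -0.001], [1.0, -0.003, -0.003], [-0.003, -0.001, -1.0]]
contact_force: [0.6, -6.6, -3.2]
grip_width: 0.154
```

>>> servo_tool(
  targets=[
    {"offset": [-0.004, 0, 0], "dr": [0, 0, 0], "gripper": 1},
    {"offset": [-0.006, 0, 0], "dr": [0, 0, 0], "gripper": 1},
    {"offset": [-0.008, 0, 0], "dr": [0, 0, 0], "gripper": 1},
    {"offset": [-0.009, 0, 0], "dr": [0, 0, 0], "gripper": 1},
    {"offset": [-0.009, 0, 0], "dr": [0, 0, 0], "gripper": 1},
  ],
)

```text
t: 25.35
position: [0.6063, 0.1576, 0.1204]
eef_rot: [[0.002, 1.0, 0.0], [1.0, -0.002, 0.0], [0.0, 0.0, -1.0]]
contact_force: [0.5, 0.1, -1.8]
grip_width: 0.156
```

>>> servo_tool(
  targets=[
    {"offset": [-0.001, 0, 0], "dr": [0, 0, 0], "gripper": 1},
    {"offset": [-0.002, 0, 0], "dr": [0, 0, 0], "gripper": 1},
    {"offset": [-0.002, 0, 0], "dr": [0, 0, 0], "gripper": 1},
    {"offset": [-0.002, 0, 0], "dr": [0, 0, 0], "gripper": 1},
  ],
)

```text
t: 25.85
position: [0.6063, 0.1554, 0.1203]
eef_rot: [[0.002, 1.0, 0.0], [1.0, -0.002, 0.0], [0.0, 0.0, -1.0]]
contact_force: [-0.1, 0.0, -2.4]
grip_width: 0.15
```

>>> servo_tool(
  targets=[
    {"offset": [-0.001, 0, 0], "dr": [0, 0, 0], "gripper": 1},
    {"offset": [-0.002, 0, 0], "dr": [0, 0, 0], "gripper": 1},
    {"offset": [-0.003, 0, 0], "dr": [0, 0, 0], "gripper": 1},
    {"offset": [-0.003, 0, 0], "dr": [0, 0, 0], "gripper": 1},
  ],
)

```text
t: 26.35
position: [0.6062, 0.1546, 0.1203]
eef_rot: [[0.001, 1.0, 0.0], [1.0, -0.001, 0.003], [0.003, 0.0, -1.0]]
contact_force: [1.1, 5.1, -2.9]
grip_width: 0.154
```

>>> servo_tool(
  targets=[
    {"offset": [0.006, 0, 0], "dr": [0, 0, 0], "gripper": 1},
    {"offset": [0.006, 0, 0.01], "dr": [0, 0, 0], "gripper": 1},
    {"offset": [0.006, 0, 0.02], "dr": [0, 0, 0], "gripper": 1},
    {"offset": [0.006, 0, 0.0225], "dr": [0, 0, 0], "gripper": 1},
    {"offset": [0.006, 0, 0.0235], "dr": [0, 0, 0], "gripper": 1},
    {"offset": [0.006, 0, 0.0235], "dr": [0, 0, 0], "gripper": 1},
  ],
)

```text
t: 27.1
position: [0.6065, 0.1583, 0.0968]
eef_rot: [[0.002, 1.0, 0.001], [1.0, -0.002, 0.0], [0.0, 0.001, -1.0]]
contact_force: [0.5, -0.1, -1.9]
grip_width: 0.151
```

>>> servo_tool(
  targets=[
    {"offset": [0, 0, -0.06], "dr": [0, 0, 0], "gripper": 1},
    {"offset": [0, 0, -0.12], "dr": [0, 0, 0], "gripper": 1},
    {"offset": [0.03, -0.02, -0.13], "dr": [0, 0, 0.18], "gripper": 1},
    {"offset": [0.07, -0.04, -0.13], "dr": [0, 0, 0.36], "gripper": 1},
    {"offset": [0.11, -0.06, -0.13], "dr": [0, 0, 0.54], "gripper": 1},
    {"offset": [0.15, -0.08, -0.13], "dr": [0, 0, 0.72], "gripper": 1},
    {"offset": [0.18, -0.093, -0.13], "dr": [0, 0, 0.9], "gripper": 1},
    {"offset": [0.19, -0.093, -0.13], "dr": [0, 0, 1.08], "gripper": 1},
  ],
)

```text
t: 28.1
position: [0.5116, 0.3521, 0.2269]
eef_rot: [[0.883, 0.469, -0.0], [0.469, -0.883, 0.002], [0.0, -0.002, -1.0]]
contact_force: [0.3, 0.3, -1.3]
grip_width: 0.154
```

```bash
python3 -c "
from h import *
go(.5137,.3488,.16,-.6)
"
```

```text
t 28.10 pos [0.5116 0.3521 0.2269] yaw 28.0 w 0.154 F [ 0.3  0.3 -1.3]
offset [0.0003, 0.0041, 0.0668] dr [-0.002, 0.0, 0.499] rows>=2.7
```

>>> servo_tool(
  targets=[
    {"offset": [0.0, 0.004, 0.0], "dr": [0, 0, 0.18], "gripper": 1},
    {"offset": [0.0, 0.004, 0.0], "dr": [0, 0, 0.36], "gripper": 1},
    {"offset": [0.0, 0.004, 0.0], "dr": [0, 0, 0.499], "gripper": 1},
    {"offset": [0.0, 0.004, 0.04], "dr": [0, 0, 0.499], "gripper": 1},
    {"offset": [0.0, 0.004, 0.065], "dr": [0, 0, 0.499], "gripper": 1},
    {"offset": [0.0, 0.004, 0.065], "dr": [0, 0, 0.499], "gripper": 1},
    {"offset": [0.0, 0.004, 0.065], "dr": [0, 0, 0.499], "gripper": 1},
  ],
)

```text
t: 28.98
position: [0.5162, 0.3454, 0.1631]
eef_rot: [[1.0, -0.01, 0.002], [-0.01, -1.0, 0.001], [0.002, -0.001, -1.0]]
contact_force: [0.1, 0.4, -0.7]
grip_width: 0.156
```

```bash
python3 -c "
from h import *
s=Cam('side'); s.crop('f1.png',60,190,230,384,4)
go(.5137,.3488,.078,-.6)
"
```

```text
t 29.02 pos [0.5164 0.3456 0.1635] yaw -0.6 w 0.155 F [ 1.1 -0.5 -1.8]
offset [-0.0029, -0.003, 0.0855] dr [-0.002, -0.002, 0.001] rows>=1.4
```

View pics/f1.png

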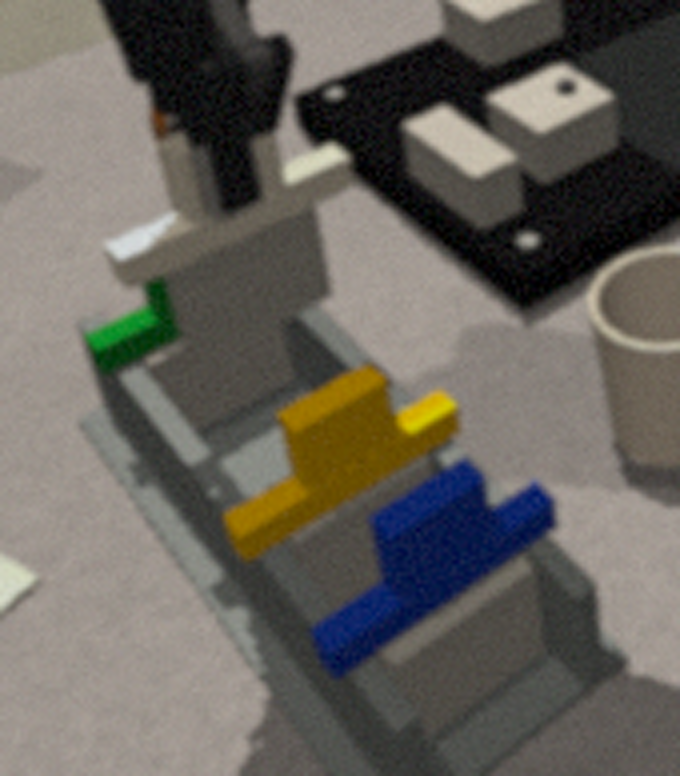

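>>> servo_tool(
  targets=[
    {"offset": [-0.003, -0.003, 0.02], "dr": [0, 0, 0], "gripper": 1},
    {"offset": [-0.003, -0.003, 0.035], "dr": [0, 0, 0], "gripper": 1},
    {"offset": [-0.003, -0.003, 0.045], "dr": [0, 0, 0], "gripper": 1},
    {"offset": [-0.003, -0.003, 0.055], "dr": [0, 0, 0], "gripper": 1},
    {"offset": [-0.003, -0.003, 0.055], "dr": [0, 0, 0], "gripper": 1},
  ],
)

```text
t: 29.65
position: [0.5122, 0.3476, 0.1059]
eef_rot: [[1.0, -0.01, -0.001], [-0.01, -1.0, -0.001], [-0.001, 0.001, -1.0]]
contact_force: [0.1, -0.4, -1.9]
grip_width: 0.157
```

>>> servo_tool(
  targets=[
    {"offset": [0, 0, 0.015], "dr": [0, 0, 0], "gripper": 1},
    {"offset": [0, 0, 0.025], "dr": [0, 0, 0], "gripper": 1},
    {"offset": [0, 0, 0.032], "dr": [0, 0, 0], "gripper": 1},
    {"offset": [0, 0, 0.034], "dr": [0, 0, 0], "gripper": 1},
    {"offset": [0, 0, 0.034], "dr": [0, 0, 0], "gripper": 1},
  ],
)

```text
t: 30.28
position: [0.5122, 0.3478, 0.0745]
eef_rot: [[1.0, -0.01, -0.001], [-0.01, -1.0, 0.0], [-0.001, -0.0, -1.0]]
contact_force: [-4.7, -4.0, 9.4]
grip_width: 0.155
```

Seated (Fz up at 0.0745). Release, rise, and shift to yellow (0.4458, 0.348).

>>> servo_tool(
  targets=[
    {"offset": [0, 0, 0], "dr": [0, 0, 0], "gripper": -0.2},
    {"offset": [0, 0, 0], "dr": [0, 0, 0], "gripper": -0.2},
    {"offset": [0, 0, 0], "dr": [0, 0, 0], "gripper": -0.2},
    {"offset": [0, 0, 0], "dr": [0, 0, 0], "gripper": -0.2},
    {"offset": [0, 0, -0.05], "dr": [0, 0, 0], "gripper": -0.2},
    {"offset": [0, 0, -0.07], "dr": [0, 0, 0], "gripper": -0.2},
    {"offset": [-0.066, 0, -0.07], "dr": [0, 0, 0], "gripper": -0.2},
    {"offset": [-0.066, 0, -0.07], "dr": [0, 0, 0], "gripper": -0.2},
  ],
)

```text
t: 31.28
position: [0.4416, 0.3494, 0.1417]
eef_rot: [[1.0, -0.005, -0.004], [-0.005, -1.0, -0.0], [-0.004, 0.0, -1.0]]
contact_force: [0.3, 0.0, -0.7]
grip_width: 0.598
```

```bash
python3 -c "
from h import *
s=Cam('side'); s.crop('f2.png',60,190,230,384,4)
go(.4458,.350,.0745,-.9)
"
```

```text
t 31.32 pos [0.4437 0.3493 0.1423] yaw -0.4 w 0.597 F [0.7 0.6 0. ]
offset [0.0022, -0.0007, 0.0678] dr [-0.0, 0.002, 0.009] rows>=1.1
```

View pics/f2.png

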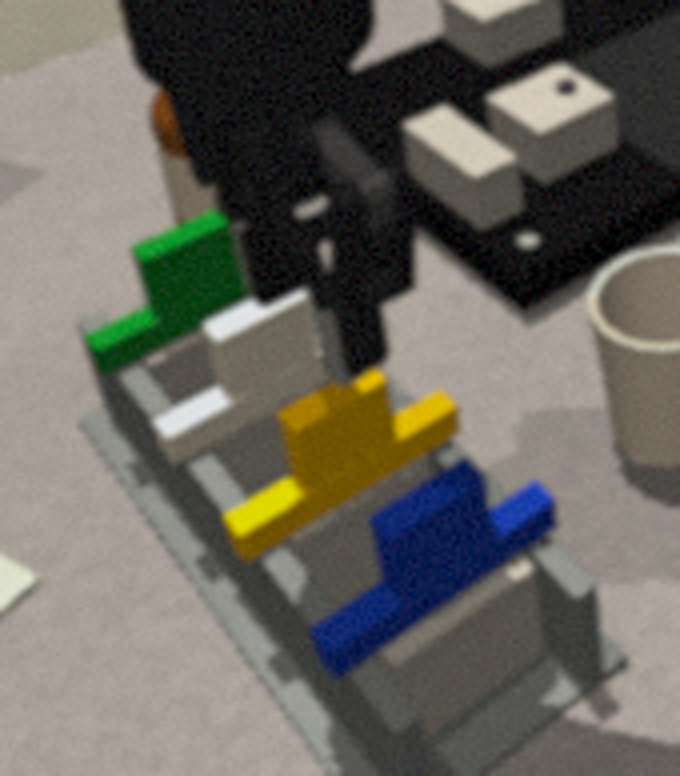

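>>> servo_tool(
  targets=[
    {"offset": [0.002, 0, 0.01], "dr": [0, 0, 0.007], "gripper": -0.2},
    {"offset": [0.002, 0, 0.04], "dr": [0, 0, 0.007], "gripper": -0.2},
    {"offset": [0.002, 0, 0.068], "dr": [0, 0, 0.007], "gripper": -0.2},
    {"offset": [0.002, 0, 0.068], "dr": [0, 0, 0.007], "gripper": -0.2},
    {"offset": [0.002, 0, 0.068], "dr": [0, 0, 0.007], "gripper": -0.2},
  ],
)

```text
t: 31.95
position: [0.4498, 0.3487, 0.0753]
eef_rot: [[1.0, -0.018, 0.001], [-0.018, -1.0, 0.0], [0.001, -0.0, -1.0]]
contact_force: [0.3, 0.1, -1.0]
grip_width: 0.601
```

>>> servo_tool(
  targets=[
    {"offset": [0, 0, 0], "dr": [0, 0, 0], "gripper": 1},
    {"offset": [0, 0, 0], "dr": [0, 0, 0], "gripper": 1},
    {"offset": [0, 0, 0], "dr": [0, 0, 0], "gripper": 1},
    {"offset": [0, 0, 0], "dr": [0, 0, 0], "gripper": 1},
    {"offset": [0, 0, 0], "dr": [0, 0, 0], "gripper": 1},
    {"offset": [0, 0, 0], "dr": [0, 0, 0], "gripper": 1},
  ],
)

```text
t: 32.7
position: [0.4488, 0.3492, 0.0756]
eef_rot: [[1.0, -0.017, 0.001], [-0.017, -1.0, 0.001], [0.001, -0.001, -1.0]]
contact_force: [-2.1, -1.0, 5.7]
grip_width: 0.156
```

>>> servo_tool(
  targets=[
    {"offset": [0, 0, -0.06], "dr": [0, 0, 0], "gripper": 1},
    {"offset": [0, 0, -0.12], "dr": [0, 0, 0], "gripper": 1},
    {"offset": [0, 0, -0.14], "dr": [0, 0, 0], "gripper": 1},
    {"offset": [0.05, 0.03, -0.145], "dr": [0, 0, -0.18], "gripper": 1},
    {"offset": [0.09, 0.07, -0.145], "dr": [0, 0, -0.36], "gripper": 1},
    {"offset": [0.13, 0.11, -0.145], "dr": [0, 0, -0.54], "gripper": 1},
    {"offset": [0.16, 0.15, -0.145], "dr": [0, 0, -0.72], "gripper": 1},
    {"offset": [0.161, 0.187, -0.145], "dr": [0, 0, -0.9], "gripper": 1},
  ],
)

```text
t: 33.7
position: [0.6079, 0.1557, 0.2184]
eef_rot: [[0.638, 0.77, -0.0], [0.77, -0.638, -0.002], [-0.002, 0.001, -1.0]]
contact_force: [-0.4, -0.3, -1.3]
grip_width: 0.153
```

```bash
python3 -c "
from h import *
go(.607,.159,.18,90)
"
```

```text
t 33.70 pos [0.6079 0.1557 0.2184] yaw 50.3 w 0.153 F [-0.4 -0.3 -1.3]
offset [0.0021, -0.0029, 0.0384] dr [0.001, 0.002, -0.692] rows>=3.7
```

>>> servo_tool(
  targets=[
    {"offset": [0.002, -0.003, 0.0], "dr": [0, 0, -0.17], "gripper": 1},
    {"offset": [0.002, -0.003, 0.0], "dr": [0, 0, -0.34], "gripper": 1},
    {"offset": [0.002, -0.003, 0.0], "dr": [0, 0, -0.51], "gripper": 1},
    {"offset": [0.002, -0.003, 0.02], "dr": [0, 0, -0.692], "gripper": 1},
    {"offset": [0.002, -0.003, 0.06], "dr": [0, 0, -0.692], "gripper": 1},
    {"offset": [0.002, -0.003, 0.075], "dr": [0, 0, -0.692], "gripper": 1},
    {"offset": [0.002, -0.003, 0.075], "dr": [0, 0, -0.692], "gripper": 1},
    {"offset": [0.002, -0.003, 0.075], "dr": [0, 0, -0.692], "gripper": 1},
  ],
)

```text
t: 34.7
position: [0.6063, 0.1626, 0.1462]
eef_rot: [[0.004, 1.0, 0.002], [1.0, -0.004, 0.001], [0.001, 0.002, -1.0]]
contact_force: [0.5, 0.1, -1.6]
grip_width: 0.154
```

```bash
python3 -c "
from h import *
robot.capture('top');robot.capture('top')
s=Cam('side'); s.crop('g1.png',130,150,240,270,6)
go(.607,.1591,.135,89.8)
"
```

```text
t 34.85 pos [0.6062 0.1627 0.1463] yaw 89.8 w 0.152 F [ 0.1 -0.  -0.7]
offset [-0.0036, 0.0008, 0.0113] dr [0.002, -0.001, -0.0] rows>=0.2
```

View pics/g1.png

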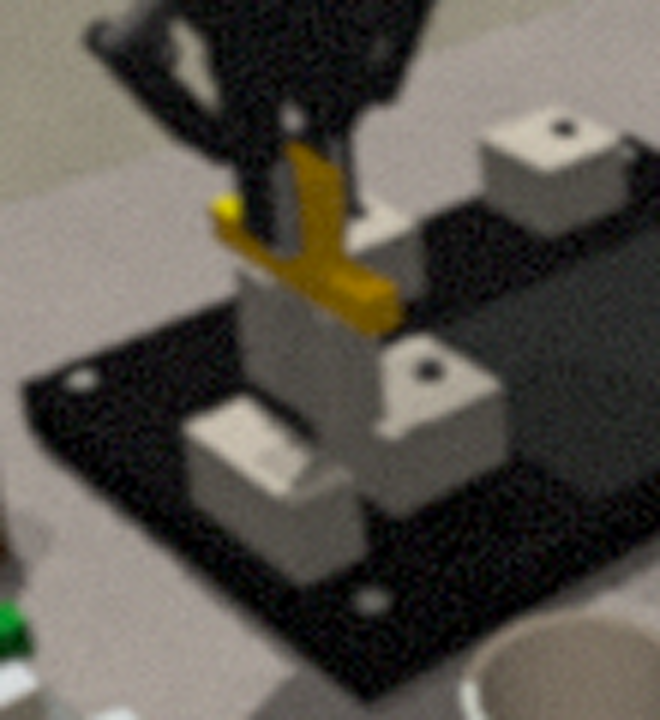

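>>> servo_tool(
  targets=[
    {"offset": [-0.0036, 0.001, 0.0], "dr": [0, 0, 0], "gripper": 1},
    {"offset": [-0.0036, 0.001, 0.007], "dr": [0, 0, 0], "gripper": 1},
    {"offset": [-0.0036, 0.001, 0.009], "dr": [0, 0, 0], "gripper": 1},
    {"offset": [-0.0036, 0.001, 0.009], "dr": [0, 0, 0], "gripper": 1},
    {"offset": [-0.0036, 0.001, 0.009], "dr": [0, 0, 0], "gripper": 1},
    {"offset": [-0.0036, 0.001, 0.009], "dr": [0, 0, 0], "gripper": 1},
  ],
)

```text
t: 35.6
position: [0.6064, 0.1589, 0.1359]
eef_rot: [[0.003, 1.0, 0.0], [1.0, -0.003, 0.0], [0.0, 0.0, -1.0]]
contact_force: [-0.6, -0.1, -0.9]
grip_width: 0.154
```

>>> servo_tool(
  targets=[
    {"offset": [0, 0, 0.002], "dr": [0, 0, 0], "gripper": 1},
    {"offset": [0, 0, 0.004], "dr": [0, 0, 0], "gripper": 1},
    {"offset": [0, 0, 0.006], "dr": [0, 0, 0], "gripper": 1},
    {"offset": [0, 0, 0.008], "dr": [0, 0, 0], "gripper": 1},
    {"offset": [0, 0, 0.008], "dr": [0, 0, 0], "gripper": 1},
  ],
)

```text
t: 36.22
position: [0.6062, 0.1588, 0.1275]
eef_rot: [[0.004, 1.0, -0.0], [1.0, -0.004, -0.0], [-0.0, -0.0, -1.0]]
contact_force: [-0.2, 0.7, -1.7]
grip_width: 0.163
```

>>> servo_tool(
  targets=[
    {"offset": [0, 0, 0.004], "dr": [0, 0, 0], "gripper": 1},
    {"offset": [0, 0, 0.008], "dr": [0, 0, 0], "gripper": 1},
    {"offset": [0, 0, 0.013], "dr": [0, 0, 0], "gripper": 1},
    {"offset": [0, 0, 0.018], "dr": [0, 0, 0], "gripper": 1},
    {"offset": [0, 0, 0.023], "dr": [0, 0, 0], "gripper": 1},
    {"offset": [0, 0, 0.027], "dr": [0, 0, 0], "gripper": 1},
    {"offset": [0, 0, 0.03], "dr": [0, 0, 0], "gripper": 1},
    {"offset": [0, 0, 0.03], "dr": [0, 0, 0], "gripper": 1},
  ],
)

```text
t: 37.22
position: [0.6064, 0.1588, 0.0978]
eef_rot: [[0.004, 1.0, 0.0], [1.0, -0.004, 0.0], [0.0, 0.0, -1.0]]
contact_force: [0.8, -0.0, -1.6]
grip_width: 0.151
```

>>> servo_tool(
  targets=[
    {"offset": [0, 0, 0.002], "dr": [0, 0, 0], "gripper": 1},
    {"offset": [0, 0, 0.002], "dr": [0, 0, 0], "gripper": 1},
    {"offset": [0, 0, 0.002], "dr": [0, 0, 0], "gripper": 1},
  ],
)

```text
t: 37.6
position: [0.6066, 0.1589, 0.0977]
eef_rot: [[0.004, 1.0, 0.001], [1.0, -0.004, 0.001], [0.001, 0.001, -1.0]]
contact_force: [-3.9, -0.6, 7.5]
grip_width: 0.155
```

```bash
python3 -c "
from h import *
s=Cam('side'); s.crop('g2.png',130,150,240,270,6)
go(.607,.1591,.135,89.8)
"
```

```text
t 37.65 pos [0.6066 0.1589 0.0976] yaw 89.8 w 0.157 F [-3.  -1.   6.3]
offset [0.0002, 0.0004, -0.0374] dr [0.001, -0.001, -0.0] rows>=0.6
```

View pics/g2.png

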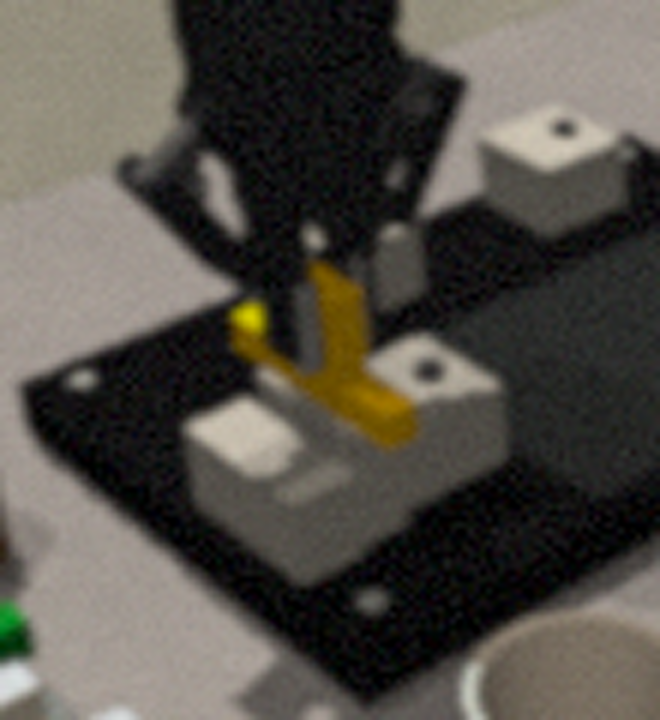

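>>> servo_tool(
  targets=[
    {"offset": [0, 0, -0.06], "dr": [0, 0, 0], "gripper": 1},
    {"offset": [0, 0, -0.12], "dr": [0, 0, 0], "gripper": 1},
    {"offset": [0.03, -0.02, -0.13], "dr": [0, 0, 0.18], "gripper": 1},
    {"offset": [0.07, -0.05, -0.13], "dr": [0, 0, 0.36], "gripper": 1},
    {"offset": [0.11, -0.08, -0.13], "dr": [0, 0, 0.54], "gripper": 1},
    {"offset": [0.15, -0.11, -0.13], "dr": [0, 0, 0.72], "gripper": 1},
    {"offset": [0.18, -0.14, -0.13], "dr": [0, 0, 0.9], "gripper": 1},
    {"offset": [0.19, -0.158, -0.13], "dr": [0, 0, 1.08], "gripper": 1},
  ],
)

```text
t: 38.65
position: [0.4464, 0.3522, 0.2256]
eef_rot: [[0.884, 0.467, -0.001], [0.467, -0.884, 0.001], [-0.0, -0.001, -1.0]]
contact_force: [0.3, -0.9, -1.3]
grip_width: 0.154
```

```bash
python3 -c "
from h import *
go(.447,.349,.16,-1)
"
```

```text
t 38.65 pos [0.4464 0.3522 0.2256] yaw 27.8 w 0.154 F [ 0.3 -0.9 -1.3]
offset [-0.001, 0.0032, 0.0656] dr [-0.001, 0.0, 0.503] rows>=2.7
```

>>> servo_tool(
  targets=[
    {"offset": [-0.001, 0.003, 0.0], "dr": [0, 0, 0.18], "gripper": 1},
    {"offset": [-0.001, 0.003, 0.0], "dr": [0, 0, 0.36], "gripper": 1},
    {"offset": [-0.001, 0.003, 0.0], "dr": [0, 0, 0.503], "gripper": 1},
    {"offset": [-0.001, 0.003, 0.04], "dr": [0, 0, 0.503], "gripper": 1},
    {"offset": [-0.001, 0.003, 0.065], "dr": [0, 0, 0.503], "gripper": 1},
    {"offset": [-0.001, 0.003, 0.065], "dr": [0, 0, 0.503], "gripper": 1},
    {"offset": [-0.001, 0.003, 0.065], "dr": [0, 0, 0.503], "gripper": 1},
  ],
)

```text
t: 39.52
position: [0.4501, 0.3467, 0.162]
eef_rot: [[1.0, -0.016, 0.001], [-0.016, -1.0, 0.001], [0.001, -0.001, -1.0]]
contact_force: [-0.3, -0.2, -1.3]
grip_width: 0.15
```

```bash
python3 -c "
from h import *
go(.447,.349,.106,-1)
"
```

```text
t 39.52 pos [0.4501 0.3467 0.162 ] yaw -0.9 w 0.150 F [-0.3 -0.2 -1.3]
offset [-0.0032, -0.0021, 0.056] dr [-0.001, -0.001, 0.002] rows>=0.9
```

>>> servo_tool(
  targets=[
    {"offset": [-0.003, -0.002, 0.02], "dr": [0, 0, 0], "gripper": 1},
    {"offset": [-0.003, -0.002, 0.035], "dr": [0, 0, 0], "gripper": 1},
    {"offset": [-0.003, -0.002, 0.045], "dr": [0, 0, 0], "gripper": 1},
    {"offset": [-0.003, -0.002, 0.055], "dr": [0, 0, 0], "gripper": 1},
    {"offset": [-0.003, -0.002, 0.055], "dr": [0, 0, 0], "gripper": 1},
  ],
)

```text
t: 40.15
position: [0.4462, 0.3479, 0.105]
eef_rot: [[1.0, -0.016, -0.001], [-0.016, -1.0, -0.001], [-0.001, 0.001, -1.0]]
contact_force: [0.5, 1.0, -2.0]
grip_width: 0.155
```

>>> servo_tool(
  targets=[
    {"offset": [0, 0, 0.012], "dr": [0, 0, 0], "gripper": 1},
    {"offset": [0, 0, 0.022], "dr": [0, 0, 0], "gripper": 1},
    {"offset": [0, 0, 0.03], "dr": [0, 0, 0], "gripper": 1},
    {"offset": [0, 0, 0.033], "dr": [0, 0, 0], "gripper": 1},
    {"offset": [0, 0, 0.033], "dr": [0, 0, 0], "gripper": 1},
  ],
)

```text
t: 40.78
position: [0.4464, 0.3481, 0.0755]
eef_rot: [[1.0, -0.016, -0.001], [-0.016, -1.0, 0.0], [-0.001, -0.0, -1.0]]
contact_force: [-7.4, -6.2, 18.6]
grip_width: 0.151
```

>>> servo_tool(
  targets=[
    {"offset": [0, 0, 0], "dr": [0, 0, 0], "gripper": -0.2},
    {"offset": [0, 0, 0], "dr": [0, 0, 0], "gripper": -0.2},
    {"offset": [0, 0, 0], "dr": [0, 0, 0], "gripper": -0.2},
    {"offset": [0, 0, 0], "dr": [0, 0, 0], "gripper": -0.2},
    {"offset": [0, 0, -0.06], "dr": [0, 0, 0], "gripper": -0.2},
    {"offset": [0, 0, -0.085], "dr": [0, 0, 0], "gripper": -0.2},
    {"offset": [0.06, 0, -0.085], "dr": [0, 0, 0], "gripper": -0.2},
    {"offset": [0.11, 0, -0.085], "dr": [0, 0, 0], "gripper": -0.2},
  ],
)

```text
t: 41.78
position: [0.5582, 0.3471, 0.1587]
eef_rot: [[1.0, -0.015, 0.002], [-0.015, -1.0, 0.001], [0.002, -0.001, -1.0]]
contact_force: [0.1, 0.5, 0.1]
grip_width: 0.6
```

>>> servo_tool(
  targets=[
    {"offset": [0.025, 0, 0], "dr": [0, 0, 0.003], "gripper": -0.2},
    {"offset": [0.025, 0, 0.01], "dr": [0, 0, 0.003], "gripper": -0.2},
    {"offset": [0.025, 0, 0.02], "dr": [0, 0, 0.003], "gripper": -0.2},
    {"offset": [0.025, 0, 0.02], "dr": [0, 0, 0.003], "gripper": -0.2},
  ],
)

```text
t: 42.28
position: [0.5792, 0.3465, 0.1361]
eef_rot: [[1.0, -0.017, -0.003], [-0.017, -1.0, -0.001], [-0.003, 0.001, -1.0]]
contact_force: [0.4, 0.4, -0.2]
grip_width: 0.598
```

```bash
python3 -c "
from h import *
s=Cam('side'); s.crop('h1.png',60,190,230,384,4)
go(.581,.3455,.0755,-.8)
"
```

```text
t 42.33 pos [0.5798 0.3467 0.1371] yaw -1.0 w 0.598 F [-0.7 -0.1 -0.1]
offset [0.0013, 0.0012, 0.0616] dr [0.0, 0.002, -0.003] rows>=1.0
```

View pics/h1.png

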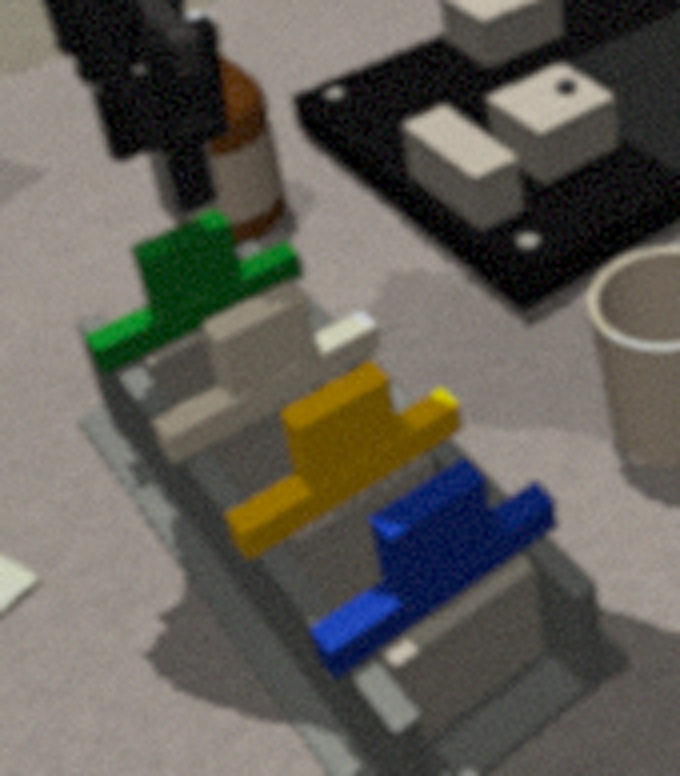

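>>> servo_tool(
  targets=[
    {"offset": [0.001, 0.001, 0.01], "dr": [0, 0, 0], "gripper": -0.2},
    {"offset": [0.001, 0.001, 0.04], "dr": [0, 0, 0], "gripper": -0.2},
    {"offset": [0.001, 0.001, 0.061], "dr": [0, 0, 0], "gripper": -0.2},
    {"offset": [0.001, 0.001, 0.061], "dr": [0, 0, 0], "gripper": -0.2},
    {"offset": [0.001, 0.001, 0.061], "dr": [0, 0, 0], "gripper": -0.2},
  ],
)

```text
t: 42.95
position: [0.583, 0.3454, 0.0775]
eef_rot: [[1.0, -0.019, 0.001], [-0.019, -1.0, 0.001], [0.001, -0.001, -1.0]]
contact_force: [0.9, -0.5, 0.6]
grip_width: 0.603
```

>>> servo_tool(
  targets=[
    {"offset": [0, 0, 0], "dr": [0, 0, 0], "gripper": 1},
    {"offset": [0, 0, 0], "dr": [0, 0, 0], "gripper": 1},
    {"offset": [0, 0, 0], "dr": [0, 0, 0], "gripper": 1},
    {"offset": [0, 0, 0], "dr": [0, 0, 0], "gripper": 1},
    {"offset": [0, 0, 0], "dr": [0, 0, 0], "gripper": 1},
    {"offset": [0, 0, 0], "dr": [0, 0, 0], "gripper": 1},
  ],
)

```text
t: 43.7
position: [0.5829, 0.3456, 0.0778]
eef_rot: [[1.0, -0.019, 0.001], [-0.019, -1.0, 0.001], [0.001, -0.001, -1.0]]
contact_force: [-1.4, -0.3, 5.6]
grip_width: 0.155
```

>>> servo_tool(
  targets=[
    {"offset": [0, 0, -0.06], "dr": [0, 0, 0], "gripper": 1},
    {"offset": [0, 0, -0.12], "dr": [0, 0, 0], "gripper": 1},
    {"offset": [0, 0, -0.145], "dr": [0, 0, 0], "gripper": 1},
    {"offset": [0.0, 0.03, -0.145], "dr": [0, 0, -0.18], "gripper": 1},
    {"offset": [0.0, 0.08, -0.145], "dr": [0, 0, -0.36], "gripper": 1},
    {"offset": [0.01, 0.13, -0.145], "dr": [0, 0, -0.54], "gripper": 1},
    {"offset": [0.02, 0.17, -0.145], "dr": [0, 0, -0.72], "gripper": 1},
    {"offset": [0.027, 0.186, -0.145], "dr": [0, 0, -0.9], "gripper": 1},
  ],
)

```text
t: 44.7
position: [0.6063, 0.1543, 0.2212]
eef_rot: [[0.635, 0.772, -0.0], [0.772, -0.635, -0.002], [-0.002, 0.001, -1.0]]
contact_force: [-0.6, 0.1, -1.2]
grip_width: 0.157
```

```bash
python3 -c "
from h import *
go(.607,.159,.148,89.8)
"
```

```text
t 44.70 pos [0.6063 0.1543 0.2212] yaw 50.6 w 0.157 F [-0.6  0.1 -1.2]
offset [0.0041, -0.0025, 0.0732] dr [0.0, 0.002, -0.685] rows>=3.7
```

>>> servo_tool(
  targets=[
    {"offset": [0.002, -0.004, 0.0], "dr": [0, 0, -0.17], "gripper": 1},
    {"offset": [0.002, -0.004, 0.0], "dr": [0, 0, -0.34], "gripper": 1},
    {"offset": [0.002, -0.004, 0.0], "dr": [0, 0, -0.51], "gripper": 1},
    {"offset": [0.002, -0.004, 0.02], "dr": [0, 0, -0.685], "gripper": 1},
    {"offset": [0.002, -0.004, 0.06], "dr": [0, 0, -0.685], "gripper": 1},
    {"offset": [0.002, -0.004, 0.073], "dr": [0, 0, -0.685], "gripper": 1},
    {"offset": [0.002, -0.004, 0.073], "dr": [0, 0, -0.685], "gripper": 1},
    {"offset": [0.002, -0.004, 0.073], "dr": [0, 0, -0.685], "gripper": 1},
  ],
)

```text
t: 45.7
position: [0.6052, 0.163, 0.1503]
eef_rot: [[0.005, 1.0, 0.002], [1.0, -0.005, 0.001], [0.001, 0.002, -1.0]]
contact_force: [0.3, 0.4, -0.1]
grip_width: 0.15
```

```bash
python3 -c "
from h import *
robot.capture('top');robot.capture('top')
go(.607,.159,.137,89.8)
"
```

```text
t 45.80 pos [0.6052 0.1631 0.1505] yaw 89.7 w 0.153 F [ 0.1  0.2 -0.3]
offset [-0.0041, 0.0018, 0.0135] dr [0.003, -0.001, -0.001] rows>=0.2
```

>>> servo_tool(
  targets=[
    {"offset": [-0.0041, 0.001, 0.0], "dr": [0, 0, 0], "gripper": 1},
    {"offset": [-0.0041, 0.001, 0.008], "dr": [0, 0, 0], "gripper": 1},
    {"offset": [-0.0041, 0.001, 0.012], "dr": [0, 0, 0], "gripper": 1},
    {"offset": [-0.0041, 0.001, 0.014], "dr": [0, 0, 0], "gripper": 1},
    {"offset": [-0.0041, 0.001, 0.016], "dr": [0, 0, 0], "gripper": 1},
    {"offset": [-0.0041, 0.001, 0.018], "dr": [0, 0, 0], "gripper": 1},
    {"offset": [-0.0041, 0.001, 0.018], "dr": [0, 0, 0], "gripper": 1},
  ],
)

```text
t: 46.68
position: [0.605, 0.1588, 0.1346]
eef_rot: [[0.004, 1.0, 0.0], [1.0, -0.004, 0.001], [0.001, 0.0, -1.0]]
contact_force: [-8.0, -0.5, 17.7]
grip_width: 0.154
```

>>> servo_tool(
  targets=[
    {"offset": [0, 0, 0.001], "dr": [0, 0, 0], "gripper": 1},
    {"offset": [0, 0, 0.001], "dr": [0, 0, 0], "gripper": 1},
    {"offset": [0, 0, 0.001], "dr": [0, 0, 0], "gripper": 1},
  ],
)

```text
t: 47.05
position: [0.6051, 0.1588, 0.1345]
eef_rot: [[0.004, 1.0, 0.001], [1.0, -0.004, 0.001], [0.001, 0.001, -1.0]]
contact_force: [-9.8, -1.1, 21.9]
grip_width: 0.153
```

```bash
python3 -c "
from h import *
s=Cam('side'); s.crop('i1.png',130,150,240,270,6)
go(.607,.159,.137,89.8)
"
```

```text
t 47.10 pos [0.6051 0.1588 0.1345] yaw 89.7 w 0.154 F [-8.1 -1.2 21.8]
offset [0.0002, 0.0019, -0.0025] dr [0.001, -0.001, -0.001] rows>=0.0
```

View pics/i1.png

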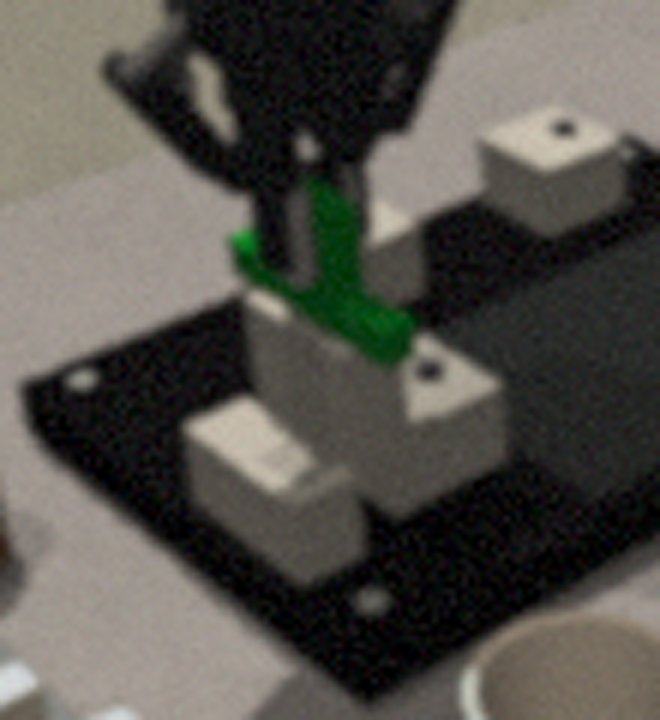

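>>> servo_tool(
  targets=[
    {"offset": [0, 0, -0.06], "dr": [0, 0, 0], "gripper": 1},
    {"offset": [0, 0, -0.095], "dr": [0, 0, 0], "gripper": 1},
    {"offset": [0.03, -0.02, -0.095], "dr": [0, 0, 0.18], "gripper": 1},
    {"offset": [0.07, -0.03, -0.095], "dr": [0, 0, 0.36], "gripper": 1},
    {"offset": [0.11, -0.03, -0.095], "dr": [0, 0, 0.54], "gripper": 1},
    {"offset": [0.15, -0.03, -0.095], "dr": [0, 0, 0.72], "gripper": 1},
    {"offset": [0.18, -0.025, -0.095], "dr": [0, 0, 0.9], "gripper": 1},
    {"offset": [0.187, -0.023, -0.095], "dr": [0, 0, 1.08], "gripper": 1},
  ],
)

```text
t: 48.1
position: [0.5819, 0.3494, 0.224]
eef_rot: [[0.885, 0.466, -0.001], [0.466, -0.885, 0.001], [-0.0, -0.001, -1.0]]
contact_force: [0.9, -0.7, -0.3]
grip_width: 0.155
```

```bash
python3 -c "
from h import *
go(.5815,.3456,.16,-1)
"
```

```text
t 48.10 pos [0.5819 0.3494 0.224 ] yaw 27.8 w 0.155 F [ 0.9 -0.7 -0.3]
offset [-0.0021, 0.0033, 0.064] dr [-0.001, 0.001, 0.502] rows>=2.7
```

>>> servo_tool(
  targets=[
    {"offset": [-0.004, 0.001, 0.0], "dr": [0, 0, 0.18], "gripper": 1},
    {"offset": [-0.004, 0.001, 0.0], "dr": [0, 0, 0.36], "gripper": 1},
    {"offset": [-0.004, 0.001, 0.0], "dr": [0, 0, 0.502], "gripper": 1},
    {"offset": [-0.004, 0.001, 0.04], "dr": [0, 0, 0.502], "gripper": 1},
    {"offset": [-0.004, 0.001, 0.064], "dr": [0, 0, 0.502], "gripper": 1},
    {"offset": [-0.004, 0.001, 0.064], "dr": [0, 0, 0.502], "gripper": 1},
    {"offset": [-0.004, 0.001, 0.064], "dr": [0, 0, 0.502], "gripper": 1},
  ],
)

```text
t: 48.98
position: [0.5806, 0.3435, 0.162]
eef_rot: [[1.0, -0.016, 0.002], [-0.016, -1.0, 0.001], [0.002, -0.001, -1.0]]
contact_force: [0.5, 0.6, -0.4]
grip_width: 0.157
```

```bash
python3 -c "
from h import *
go(.5815,.3456,.108,-1)
"
```

```text
t 48.98 pos [0.5806 0.3435 0.162 ] yaw -0.9 w 0.157 F [ 0.5  0.6 -0.4]
offset [0.0008, -0.0021, 0.054] dr [-0.001, -0.002, 0.002] rows>=0.9
```

>>> servo_tool(
  targets=[
    {"offset": [0.001, -0.002, 0.02], "dr": [0, 0, 0], "gripper": 1},
    {"offset": [0.001, -0.002, 0.035], "dr": [0, 0, 0], "gripper": 1},
    {"offset": [0.001, -0.002, 0.045], "dr": [0, 0, 0], "gripper": 1},
    {"offset": [0.001, -0.002, 0.053], "dr": [0, 0, 0], "gripper": 1},
    {"offset": [0.001, -0.002, 0.053], "dr": [0, 0, 0], "gripper": 1},
  ],
)

```text
t: 49.6
position: [0.5806, 0.3447, 0.1069]
eef_rot: [[1.0, -0.016, -0.001], [-0.016, -1.0, -0.001], [-0.001, 0.001, -1.0]]
contact_force: [0.6, -0.5, -1.0]
grip_width: 0.151
```

>>> servo_tool(
  targets=[
    {"offset": [0, 0, 0.012], "dr": [0, 0, 0], "gripper": 1},
    {"offset": [0, 0, 0.022], "dr": [0, 0, 0], "gripper": 1},
    {"offset": [0, 0, 0.029], "dr": [0, 0, 0], "gripper": 1},
    {"offset": [0, 0, 0.032], "dr": [0, 0, 0], "gripper": 1},
    {"offset": [0, 0, 0.032], "dr": [0, 0, 0], "gripper": 1},
  ],
)

```text
t: 50.22
position: [0.5808, 0.3449, 0.0778]
eef_rot: [[1.0, -0.016, -0.001], [-0.016, -1.0, 0.0], [-0.001, -0.0, -1.0]]
contact_force: [-5.1, -3.6, 9.1]
grip_width: 0.158
```

Seated. Release and go back to yellow (0.4464, 0.348).

>>> servo_tool(
  targets=[
    {"offset": [0, 0, 0], "dr": [0, 0, 0], "gripper": -0.2},
    {"offset": [0, 0, 0], "dr": [0, 0, 0], "gripper": -0.2},
    {"offset": [0, 0, 0], "dr": [0, 0, 0], "gripper": -0.2},
    {"offset": [0, 0, 0], "dr": [0, 0, 0], "gripper": -0.2},
    {"offset": [0, 0, -0.06], "dr": [0, 0, 0], "gripper": -0.2},
    {"offset": [0, 0, -0.08], "dr": [0, 0, 0], "gripper": -0.2},
    {"offset": [-0.06, 0, -0.08], "dr": [0, 0, 0], "gripper": -0.2},
    {"offset": [-0.11, 0, -0.08], "dr": [0, 0, 0], "gripper": -0.2},
  ],
)

```text
t: 51.22
position: [0.4694, 0.3468, 0.1556]
eef_rot: [[1.0, -0.016, -0.0], [-0.016, -1.0, 0.0], [-0.0, -0.0, -1.0]]
contact_force: [-0.4, 0.7, -0.7]
grip_width: 0.597
```

>>> servo_tool(
  targets=[
    {"offset": [-0.025, -0.002, 0], "dr": [0, 0, 0], "gripper": -0.2},
    {"offset": [-0.025, -0.002, 0.01], "dr": [0, 0, 0], "gripper": -0.2},
    {"offset": [-0.025, -0.002, 0.02], "dr": [0, 0, 0], "gripper": -0.2},
    {"offset": [-0.025, -0.002, 0.02], "dr": [0, 0, 0], "gripper": -0.2},
  ],
)

```text
t: 51.72
position: [0.4466, 0.3479, 0.1341]
eef_rot: [[1.0, -0.018, -0.001], [-0.018, -1.0, -0.002], [-0.001, 0.002, -1.0]]
contact_force: [0.6, 0.1, 0.2]
grip_width: 0.603
```

```bash
python3 -c "
from h import *
s=Cam('side'); s.crop('j1.png',60,190,230,384,4)
go(.4464,.349,.0755,-1)
"
```

```text
t 51.77 pos [0.4469 0.3482 0.1348] yaw -1.0 w 0.602 F [ 0.1 -0.2  0.1]
offset [-0.0004, -0.0009, 0.0593] dr [0.002, 0.001, -0.0] rows>=0.9
```

View pics/j1.png

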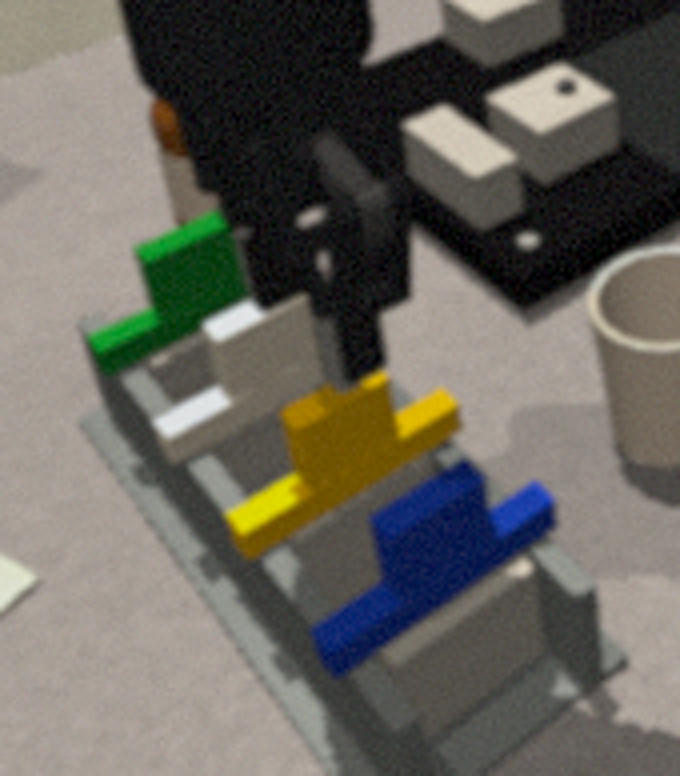

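>>> servo_tool(
  targets=[
    {"offset": [-0.001, -0.001, 0.01], "dr": [0, 0, 0], "gripper": -0.2},
    {"offset": [-0.001, -0.001, 0.04], "dr": [0, 0, 0], "gripper": -0.2},
    {"offset": [-0.001, -0.001, 0.059], "dr": [0, 0, 0], "gripper": -0.2},
    {"offset": [-0.001, -0.001, 0.059], "dr": [0, 0, 0], "gripper": -0.2},
    {"offset": [-0.001, -0.001, 0.059], "dr": [0, 0, 0], "gripper": -0.2},
  ],
)

```text
t: 52.4
position: [0.4456, 0.3505, 0.0774]
eef_rot: [[1.0, -0.016, 0.001], [-0.016, -1.0, 0.001], [0.001, -0.001, -1.0]]
contact_force: [0.0, -0.3, 0.5]
grip_width: 0.597
```

>>> servo_tool(
  targets=[
    {"offset": [0, 0, 0], "dr": [0, 0, 0], "gripper": 1},
    {"offset": [0, 0, 0], "dr": [0, 0, 0], "gripper": 1},
    {"offset": [0, 0, 0], "dr": [0, 0, 0], "gripper": 1},
    {"offset": [0, 0, 0], "dr": [0, 0, 0], "gripper": 1},
    {"offset": [0, 0, 0], "dr": [0, 0, 0], "gripper": 1},
    {"offset": [0, 0, 0], "dr": [0, 0, 0], "gripper": 1},
  ],
)

```text
t: 53.15
position: [0.4456, 0.3506, 0.0777]
eef_rot: [[1.0, -0.016, 0.001], [-0.016, -1.0, 0.001], [0.001, -0.001, -1.0]]
contact_force: [-0.3, -1.2, 5.8]
grip_width: 0.158
```

>>> servo_tool(
  targets=[
    {"offset": [0, 0, -0.06], "dr": [0, 0, 0], "gripper": 1},
    {"offset": [0, 0, -0.12], "dr": [0, 0, 0], "gripper": 1},
    {"offset": [0, 0, -0.14], "dr": [0, 0, 0], "gripper": 1},
    {"offset": [0.05, 0.03, -0.145], "dr": [0, 0, -0.18], "gripper": 1},
    {"offset": [0.09, 0.07, -0.145], "dr": [0, 0, -0.36], "gripper": 1},
    {"offset": [0.13, 0.11, -0.145], "dr": [0, 0, -0.54], "gripper": 1},
    {"offset": [0.16, 0.15, -0.145], "dr": [0, 0, -0.72], "gripper": 1},
    {"offset": [0.165, 0.189, -0.145], "dr": [0, 0, -0.9], "gripper": 1},
  ],
)

```text
t: 54.15
position: [0.6082, 0.1558, 0.2202]
eef_rot: [[0.637, 0.771, -0.001], [0.771, -0.637, -0.002], [-0.002, 0.0, -1.0]]
contact_force: [-0.1, 0.2, -1.5]
grip_width: 0.153
```

```bash
python3 -c "
from h import *
go(.607,.159,.148,89.8)
"
```

```text
t 54.15 pos [0.6082 0.1558 0.2202] yaw 50.4 w 0.153 F [-0.1  0.2 -1.5]
offset [0.0019, -0.003, 0.0722] dr [-0.0, 0.002, -0.687] rows>=3.7
```

>>> servo_tool(
  targets=[
    {"offset": [-0.001, -0.001, 0.0], "dr": [0, 0, -0.17], "gripper": 1},
    {"offset": [-0.001, -0.001, 0.0], "dr": [0, 0, -0.34], "gripper": 1},
    {"offset": [-0.001, -0.001, 0.0], "dr": [0, 0, -0.51], "gripper": 1},
    {"offset": [-0.001, -0.001, 0.02], "dr": [0, 0, -0.687], "gripper": 1},
    {"offset": [-0.001, -0.001, 0.06], "dr": [0, 0, -0.687], "gripper": 1},
    {"offset": [-0.001, -0.001, 0.072], "dr": [0, 0, -0.687], "gripper": 1},
    {"offset": [-0.001, -0.001, 0.072], "dr": [0, 0, -0.687], "gripper": 1},
    {"offset": [-0.001, -0.001, 0.072], "dr": [0, 0, -0.687], "gripper": 1},
  ],
)

```text
t: 55.15
position: [0.6066, 0.1587, 0.1513]
eef_rot: [[0.008, 1.0, 0.002], [1.0, -0.008, 0.001], [0.001, 0.002, -1.0]]
contact_force: [-0.5, -0.0, -1.3]
grip_width: 0.155
```

```bash
python3 -c "
from h import *
robot.capture('top');robot.capture('top')
go(.607,.159,.137,89.8)
"
```

```text
t 55.25 pos [0.6066 0.1588 0.1514] yaw 89.6 w 0.152 F [ 1.1  0.2 -1.5]
offset [0.0002, 0.0003, 0.0144] dr [0.003, -0.001, -0.004] rows>=0.2
```

>>> servo_tool(
  targets=[
    {"offset": [0, 0, 0.008], "dr": [0, 0, -0.004], "gripper": 1},
    {"offset": [0, 0, 0.013], "dr": [0, 0, -0.004], "gripper": 1},
    {"offset": [0, 0, 0.013], "dr": [0, 0, -0.004], "gripper": 1},
    {"offset": [0, 0, 0.016], "dr": [0, 0, -0.004], "gripper": 1},
    {"offset": [0, 0, 0.019], "dr": [0, 0, -0.004], "gripper": 1},
    {"offset": [0, 0, 0.022], "dr": [0, 0, -0.004], "gripper": 1},
    {"offset": [0, 0, 0.022], "dr": [0, 0, -0.004], "gripper": 1},
  ],
)

```text
t: 56.12
position: [0.6054, 0.1584, 0.1274]
eef_rot: [[0.004, 1.0, -0.001], [1.0, -0.004, -0.0], [-0.0, -0.001, -1.0]]
contact_force: [0.1, 0.6, -1.3]
grip_width: 0.157
```

>>> servo_tool(
  targets=[
    {"offset": [0.0005, 0, 0.004], "dr": [0, 0, 0], "gripper": 1},
    {"offset": [0.0005, 0, 0.008], "dr": [0, 0, 0], "gripper": 1},
    {"offset": [0.0005, 0, 0.013], "dr": [0, 0, 0], "gripper": 1},
    {"offset": [0.0005, 0, 0.018], "dr": [0, 0, 0], "gripper": 1},
    {"offset": [0.0005, 0, 0.023], "dr": [0, 0, 0], "gripper": 1},
    {"offset": [0.0005, 0, 0.027], "dr": [0, 0, 0], "gripper": 1},
    {"offset": [0.0005, 0, 0.029], "dr": [0, 0, 0], "gripper": 1},
    {"offset": [0.0005, 0, 0.029], "dr": [0, 0, 0], "gripper": 1},
  ],
)

```text
t: 57.12
position: [0.6056, 0.1589, 0.0999]
eef_rot: [[0.004, 1.0, -0.0], [1.0, -0.004, 0.0], [0.0, -0.0, -1.0]]
contact_force: [-2.7, -0.2, 4.9]
grip_width: 0.151
```

>>> servo_tool(
  targets=[
    {"offset": [0, 0, -0.001], "dr": [0, 0, 0], "gripper": -0.2},
    {"offset": [0, 0, -0.001], "dr": [0, 0, 0], "gripper": -0.2},
    {"offset": [0, 0, -0.001], "dr": [0, 0, 0], "gripper": -0.2},
    {"offset": [0, 0, -0.001], "dr": [0, 0, 0], "gripper": -0.2},
    {"offset": [0, 0, -0.05], "dr": [0, 0, 0], "gripper": -0.2},
    {"offset": [0, 0, -0.1], "dr": [0, 0, 0], "gripper": -0.2},
    {"offset": [-0.06, 0, -0.1], "dr": [0, 0, 0], "gripper": -0.1},
    {"offset": [-0.12, 0, -0.1], "dr": [0, 0, 0], "gripper": 0},
  ],
)

```text
t: 58.12
position: [0.6056, 0.0384, 0.1997]
eef_rot: [[0.001, 1.0, 0.002], [1.0, -0.001, 0.0], [0.0, 0.002, -1.0]]
contact_force: [0.5, -0.9, -0.2]
grip_width: 0.5
```

>>> servo_tool(
  targets=[
    {"offset": [-0.06, 0, 0], "dr": [0, 0, 0.1], "gripper": 0},
    {"offset": [-0.12, 0, 0], "dr": [0, 0, 0.2], "gripper": 0},
    {"offset": [-0.16, 0, 0], "dr": [0, 0, 0.3], "gripper": 0},
    {"offset": [-0.16, 0, 0], "dr": [0, 0, 0.4], "gripper": 0},
    {"offset": [-0.16, 0, 0], "dr": [0, 0, 0.5], "gripper": 0},
  ],
)

```text
t: 58.75
position: [0.6044, -0.122, 0.1987]
eef_rot: [[0.487, 0.873, 0.0], [0.873, -0.487, 0.0], [0.0, -0.0, -1.0]]
contact_force: [0.6, 0.5, -0.8]
grip_width: 0.502
```

```bash
python3 -c "
from h import *
c=Cam('top'); c.crop('k1.png',170,105,240,195,6); c.crop('k2.png',300,130,360,190,10)
s=Cam('side'); s.crop('k3.png',130,130,250,270,5)
go(.644,-.2715,.15,60)
"
```

```text
t 58.85 pos [ 0.6045 -0.1212  0.1986] yaw 61.1 w 0.495 F [-0.2  1.  -0.9]
offset [-0.1125, 0.1072, 0.0486] dr [-0.0, 0.0, 0.019] rows>=2.6
```

View pics/k1.png

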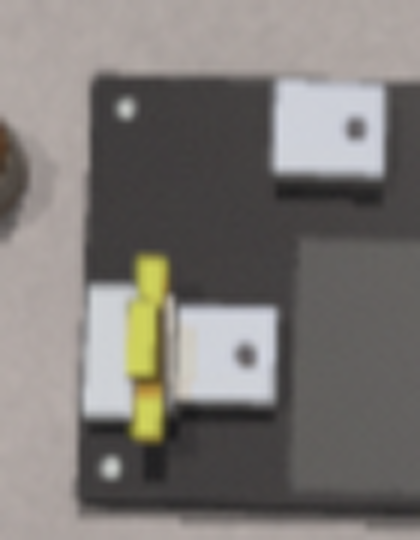

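View pics/k2.png

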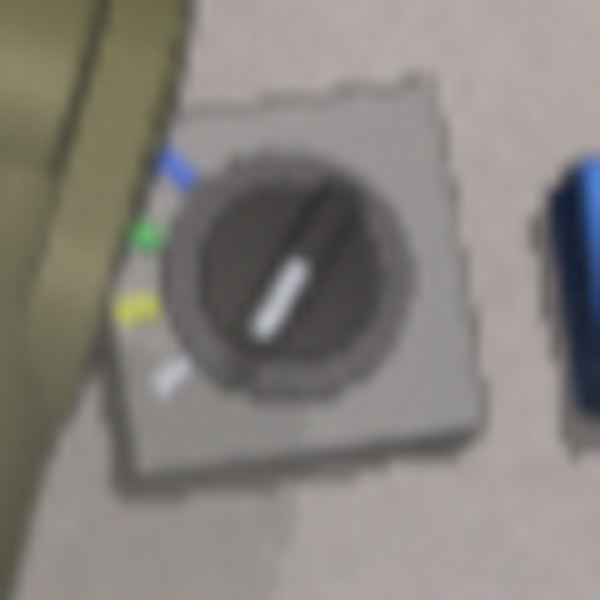

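View pics/k3.png

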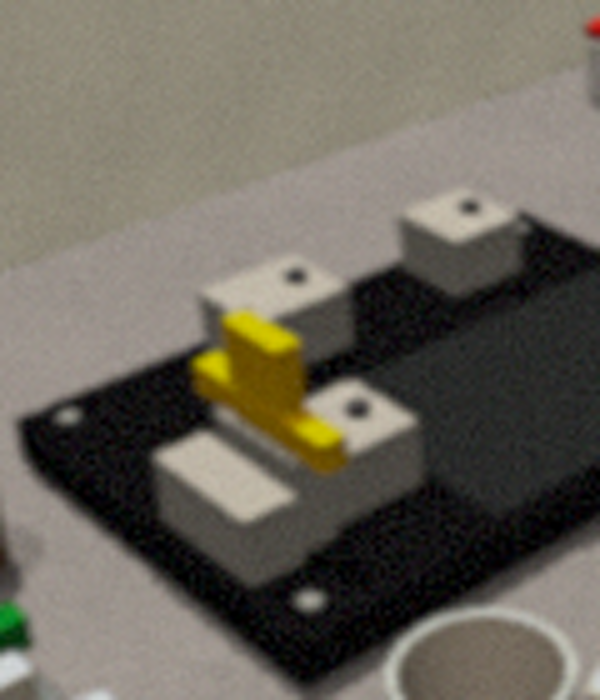

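```bash
python3 -c "
from h import *
c=Cam('top')
P=c.back(np.array([(295,270),(262,331),(288,275)])/10+[300,130]-.45,.074);print(P, np.degrees(np.arctan2(*(P[1]-P[0])[[1,0]])))
print(c.back(np.array([(288,275)])/10+[300,130]-.45,.044))
"
```

```text
[[ 0.6388467  -0.26958656  0.074     ]
 [ 0.61884252 -0.25917336  0.074     ]
 [ 0.63717592 -0.26734905  0.074     ]] 152.50071897822937
[[ 0.64171341 -0.27179617  0.044     ]]
```

>>> servo_tool(
  targets=[
    {"offset": [-0.04, 0.04, 0.0], "dr": [0, 0, 0.02], "gripper": 0},
    {"offset": [-0.08, 0.08, 0.0], "dr": [0, 0, 0.02], "gripper": 0},
    {"offset": [-0.113, 0.107, 0.02], "dr": [0, 0, 0.02], "gripper": 0},
    {"offset": [-0.113, 0.107, 0.049], "dr": [0, 0, 0.02], "gripper": 0},
    {"offset": [-0.113, 0.107, 0.085], "dr": [0, 0, 0.02], "gripper": 0.1},
    {"offset": [-0.113, 0.107, 0.085], "dr": [0, 0, 0.02], "gripper": 0.1},
  ],
)

```text
t: 59.65
position: [0.6417, -0.2702, 0.1102]
eef_rot: [[0.499, 0.867, -0.006], [0.867, -0.499, 0.003], [-0.001, -0.007, -1.0]]
contact_force: [0.6, -0.8, 1.0]
grip_width: 0.446
```

```bash
python3 -c "
from h import *
s=Cam('side'); s.crop('l1.png',240,80,360,210,5)
go(.6437,-.272,.049,60.5)
"
```

```text
t 59.70 pos [ 0.6431 -0.271   0.1127] yaw 60.1 w 0.448 F [ 0.  -0.6  0.3]
offset [-0.0006, 0.0012, 0.0637] dr [-0.003, 0.0, -0.007] rows>=1.0
```

View pics/l1.png

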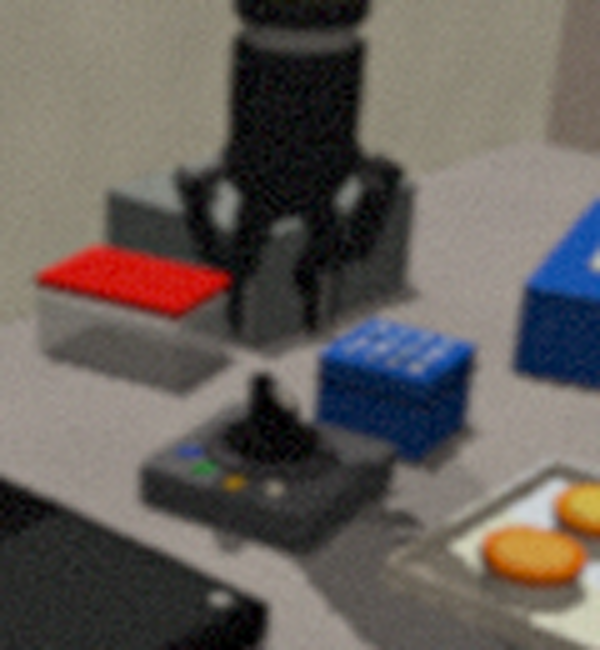

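>>> servo_tool(
  targets=[
    {"offset": [0, 0.001, 0.02], "dr": [0, 0, -0.016], "gripper": 0.1},
    {"offset": [0, 0.001, 0.045], "dr": [0, 0, -0.016], "gripper": 0.1},
    {"offset": [0, 0.001, 0.0635], "dr": [0, 0, -0.016], "gripper": 0.1},
    {"offset": [0, 0.001, 0.0635], "dr": [0, 0, -0.016], "gripper": 0.1},
    {"offset": [0, 0.001, 0.0635], "dr": [0, 0, -0.016], "gripper": 0.1},
  ],
)

```text
t: 60.32
position: [0.6452, -0.2725, 0.0512]
eef_rot: [[0.486, 0.874, 0.001], [0.874, -0.486, -0.001], [0.0, 0.001, -1.0]]
contact_force: [0.1, -0.6, 0.5]
grip_width: 0.452
```

>>> servo_tool(
  targets=[
    {"offset": [0, 0, 0], "dr": [0, 0, 0], "gripper": 1},
    {"offset": [0, 0, 0], "dr": [0, 0, 0], "gripper": 1},
    {"offset": [0, 0, 0], "dr": [0, 0, 0], "gripper": 1},
    {"offset": [0, 0, 0], "dr": [0, 0, 0], "gripper": 1},
    {"offset": [0, 0, 0], "dr": [0, 0, 0], "gripper": 1},
  ],
  squeeze=40,
)

```text
t: 60.95
position: [0.6447, -0.274, 0.0517]
eef_rot: [[0.487, 0.873, 0.001], [0.873, -0.487, -0.002], [-0.001, 0.002, -1.0]]
contact_force: [-2.2, -3.3, 5.8]
grip_width: 0.149
```

>>> servo_tool(
  targets=[
    {"offset": [0, 0, 0], "dr": [0, 0, 0.15], "gripper": 1},
    {"offset": [0, 0, 0], "dr": [0, 0, 0.3], "gripper": 1},
    {"offset": [0, 0, 0], "dr": [0, 0, 0.45], "gripper": 1},
    {"offset": [0, 0, 0], "dr": [0, 0, 0.6], "gripper": 1},
    {"offset": [0, 0, 0], "dr": [0, 0, 0.75], "gripper": 1},
    {"offset": [0, 0, 0], "dr": [0, 0, 0.815], "gripper": 1},
    {"offset": [0, 0, 0], "dr": [0, 0, 0.815], "gripper": 1},
    {"offset": [0, 0, 0], "dr": [0, 0, 0.815], "gripper": 1},
  ],
)

```text
t: 61.95
position: [0.6447, -0.2741, 0.0517]
eef_rot: [[0.97, 0.244, 0.001], [0.244, -0.97, -0.002], [0.001, 0.003, -1.0]]
contact_force: [-2.0, -3.4, 5.9]
grip_width: 0.156
```

```bash
python3 -c "
from h import *
go(.6437,-.272,.049,14.2)
"
```

```text
t 61.95 pos [ 0.6447 -0.2741  0.0517] yaw 14.1 w 0.156 F [-2.  -3.4  5.9]
offset [-0.0005, -0.0023, 0.0027] dr [0.003, -0.001, -0.001] rows>=0.1
```

Release, rise, and back away toward the centre for a clear view.

>>> servo_tool(
  targets=[
    {"offset": [0, 0, 0], "dr": [0, 0, 0], "gripper": 0.2},
    {"offset": [0, 0, 0], "dr": [0, 0, 0], "gripper": 0.2},
    {"offset": [0, 0, 0], "dr": [0, 0, 0], "gripper": 0.2},
    {"offset": [0, 0, -0.05], "dr": [0, 0, 0], "gripper": 0.2},
    {"offset": [0, 0, -0.11], "dr": [0, 0, 0], "gripper": 0.2},
    {"offset": [0, 0, -0.15], "dr": [0, 0, 0], "gripper": 0.2},
    {"offset": [-0.04, -0.05, -0.15], "dr": [0, 0, 0], "gripper": 0.2},
    {"offset": [-0.07, -0.1, -0.15], "dr": [0, 0, 0], "gripper": 0.2},
  ],
)

```text
t: 62.95
position: [0.5511, -0.1924, 0.2003]
eef_rot: [[0.97, 0.244, 0.0], [0.244, -0.97, -0.001], [0.0, 0.001, -1.0]]
contact_force: [0.1, 1.2, -0.1]
grip_width: 0.4
```

>>> servo_tool(
  targets=[
    {"offset": [0, -0.06, 0], "dr": [0, 0, 0], "gripper": 0.2},
    {"offset": [0, -0.12, 0], "dr": [0, 0, 0], "gripper": 0.2},
    {"offset": [0, -0.12, 0], "dr": [0, 0, 0], "gripper": 0.2},
    {"offset": [0, -0.12, 0], "dr": [0, 0, 0], "gripper": 0.2},
  ],
)

```text
t: 63.45
position: [0.5228, -0.0762, 0.2005]
eef_rot: [[0.969, 0.246, 0.001], [0.246, -0.969, -0.0], [0.001, 0.0, -1.0]]
contact_force: [0.1, -0.9, 0.3]
grip_width: 0.4
```

```bash
python3 -c "
from h import *
c=Cam('top'); cv2.imwrite('pics/m1.png',c.img); c.crop('m2.png',300,130,360,190,10)
s=Cam('side'); cv2.imwrite('pics/m3.png',cv2.resize(s.img,None,fx=1.5,fy=1.5))
"
```

```text
(no output)
```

View pics/m1.png

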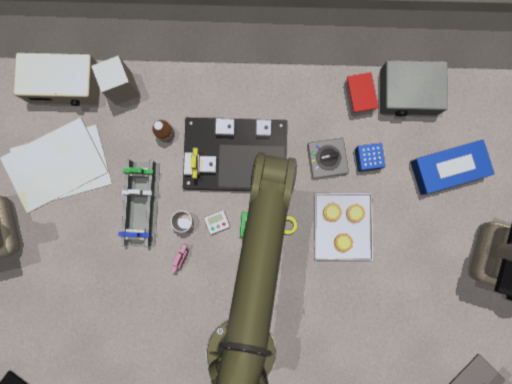

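View pics/m2.png

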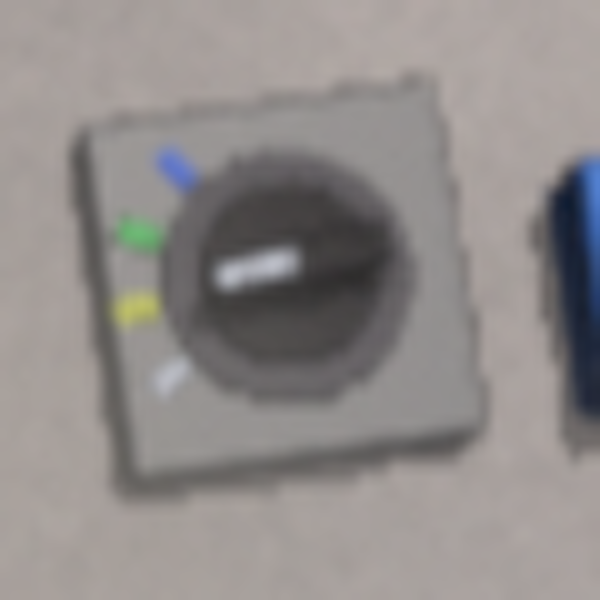

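View pics/m3.png

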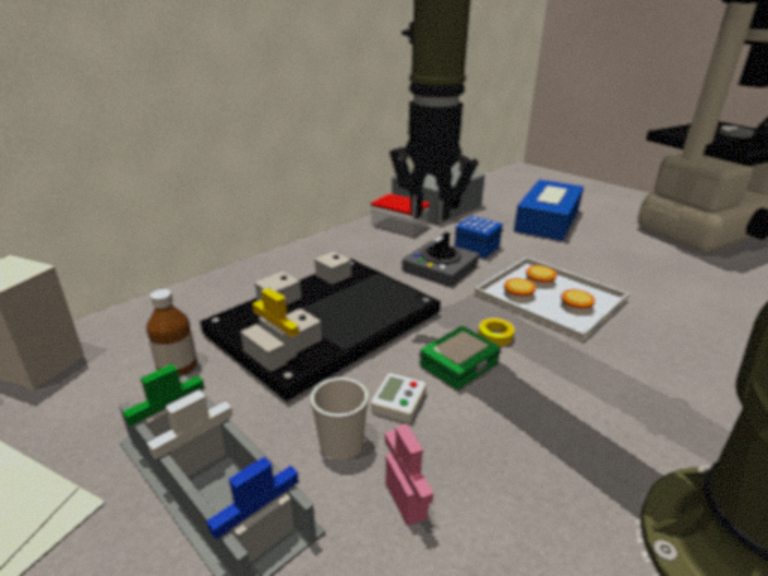

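```bash
python3 -c "
from h import *
s=Cam('side'); s.crop('n1.png',60,190,230,384,4)
c=Cam('top'); c.crop('n2.png',300,180,390,270,6)
"
```

```text
(no output)
```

View pics/n1.png

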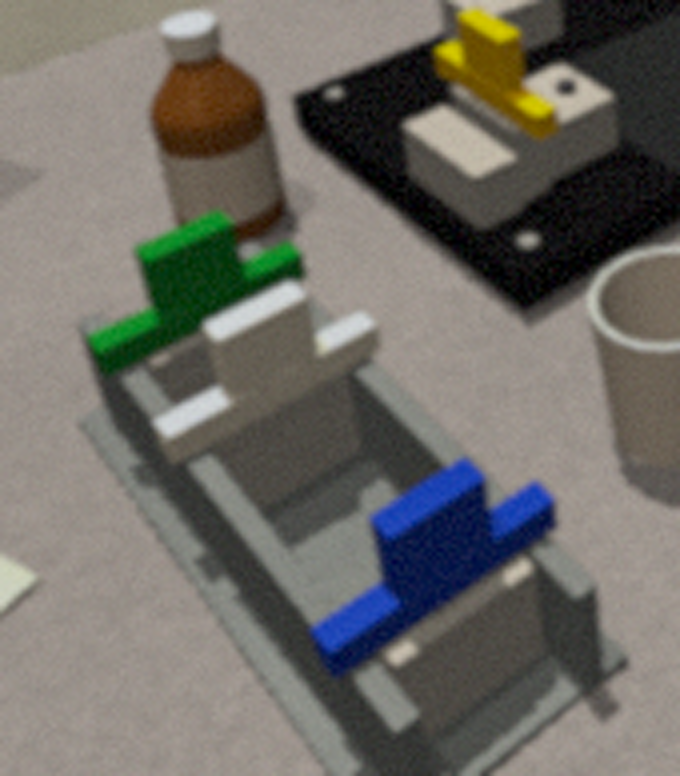

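View pics/n2.png

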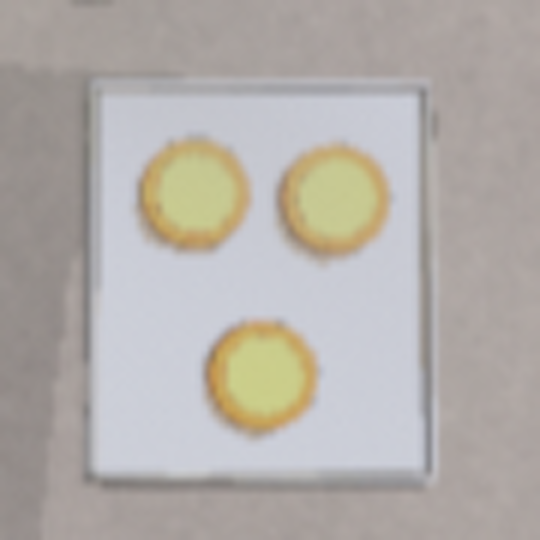

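The crops show the three dishes flat in the tray, and green, white and blue hanging by both ears. Yellow is down in the slot and the pointer lines up with the yellow mark.

```bash
python3 -c "
from plant import robot
print(robot.sign_off())"
```

```text
the job is handed in; nothing more can be done
None
```

The job is done and handed in at about 64 s; the sign-off gave no verdict.

- **Dishes:** all three stand flat in the white tray.
- **White gauge:** it went fully down in the slot. I also moved it lightly against both walls, which gave a gap of about 22 mm.
- **Yellow gauge:** it went fully down to the stage's face, so it is the thickest that fits.
- **Green gauge:** it stopped on the slot's mouth at about 22 N and did not go in, so I hung it back. I did not try blue and left it on the rack.
- **Final state:** yellow is back in the slot, down to floor contact. White, green and blue hang on the rack by both ears. The knob's pointer reads about 1.49 rad by image, against 1.5 for the yellow mark.

The last pictures showed the gripper clear of everything and no bystander visibly moved. I did not measure the bystanders' positions. None of the last checks failed. At first the camera suggested a gap nearer 20 mm, because blurred edges made the jaw look wider. I went by the gauges instead.

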